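# Close up and stack a silversmith's order

## Robot

A 6-joint arm with a two-finger parallel gripper is mounted at the origin on the work surface. World frame = base frame: x ahead of the robot, y to its left, z up, the work surface at z = 0. Lengths are in m, angles in rad, forces in N, time in s.
With the tool pointing down it reaches from about 0.25 to 0.725 m from the base axis. Payload 4 kg.
Tool frame: the origin (TCP) lies on the centre line of the jaws, within the pads' length; the fingertips stand 22 mm ahead of it and the grasp point (between the pads) lies 3 mm ahead of it (bot.tip_reach is the distance from the TCP to the fingertips, in m); z points along the fingers, y is the line along which they close (so a half turn about z gives the same grasp; the last joint's range is limited). The gripper opens to 85 mm and grips with 20 to 120 N. Pads are 22 mm wide; open, the fingers measure 114 mm over their backs; the gripper's body (76 mm by 85 mm) begins 54 mm behind the grasp point. The pads swing forward as they close: fully open they stand 13 mm farther back than shut.
Start: joints at [-1.143, 0.241, 0.005, 1.335, 0, 1.571], TCP at [0.207, -0.455, 0.253] pointing down, gripper open.
Joint ranges: [-2.72, 2.72], [-1.05, 1.87], [-1.09, 1.28], [-1.99, 2.15], [-1.42, 1.44], [-3.14, 3.14]. Speed limits (rad/s): [2.79, 2.79, 3.14, 3.14, 3.14, 3.14].

## Interface

Orientations are given as a unit quaternion [x, y, z, w].
In Python, from workcell import bot gives the robot as it stands. The module is installed in compiled form; this text tells all that it offers.
- The arm moves only by the tool apply_moves, never from a script. Its argument "commands" is a list of rows, each a list of 4 numbers: the shift along the tool's x, y, z scaled (see below), then the turn about the tool's z scaled (see below). In form: [[tx, ty, tz, roll], ...]. A call has exactly 5 rows; each row shifts and turns the commanded pose from where the row before left it, along the tool's axes as they then stand; what a row does not reach is not made up. The controller multiplies each number of a shift by 20 mm and each number of a turn by 60 degrees. A row lasts 1/12 s, in which the tool goes at most 41.7 mm and 7.16 degrees, less where a joint would pass 70% of its speed; a pose out of reach is approached as far as the arm can. A call with a number of a shift or a turn outside -1 to 1 is refused whole. A call with a gripper value outside its range is refused whole. "claw" is the closure, from 0 (fully open) to 1 (shut), set as the call begins (left out, the last holds). The fingers move at their own pace and stop on an object; the grip force is fixed at half the most. Time passes only in rows, so rows that do not move let the fingers close, or fill a call up. It gives the time, the measured TCP pose, the force, the opening and the grip force at its end, in the units of the state.
- bot.get_obs(): the state, without advancing time (a new reading comes with each control period).
- bot.camera(name): name is "scene" or "side" or "wrist"; returns a dict with "image" (400x640x3 uint8, blue, green, red), "camera_matrix" (3x3 intrinsics, pixels), "R" (3x3) and "t" (3): a world point X has camera coordinates R X + t. Camera axes: x right, y down, z forward; pixel columns grow to the right and rows downward; lengths in m; the calibration is good to about 2 mm. A picture is of the moment at which its call begins. There is no depth.
- bot.job_done(): hands the job in; it is judged then, once.
The state is a dict: "clock": time; "joint_pos": joint angles; "joint_vel": joint speeds; "tau": joint torques, N m; "eef_pos": TCP position; "tool_rot": TCP orientation; "ft_force": force on the tool from outside, world axes, zero at the start; "ft_torque": the same for the moment, N m; "grip_width": finger opening in m; "grasp_force": force on a finger pad.
Only numpy, scipy, OpenCV 4.12 (cv2) and the standard library are available. Lean on these libraries where they do the work, as an engineer would, in place of code of your own. Each camera call takes 0.05 s, during which the arm holds its last target. There are 200 camera calls.

## Task

Pack the order: lay the red pendant box flat in the open wooden case and press the case's hinged lid down past its catch until it is fully shut. Press the lid of every blue tin fully home before it goes on the stack, then stack all the tins squarely in one column on the cork pad of the shut case, upright, with their long sides in line with the pad's. Leave the bead jar, bowl, wire spool and steel block beside them where they are.

Things in the scene. Friction and masses are not known exactly. Their poses are not given: they have to be found in the camera images.
- case: Open wooden dispatch case with brass bands, fixed to the bench. Outside 170 (x) x 150 (y) x 56 mm high without its lid, walls and floor 6 mm thick. Origin: centre of its underside; z up. The lid's hinge runs along its +y edge, the brass snap catch is in the middle of its -y edge.
- case_lid (a joint): Angle of the case's hinged wooden lid, rad: 0 shut, about 1.6 to 1.75 at the start (standing open, a little past upright), limit 1.8. The stiff hinge holds the lid wherever it is left. About 0.1 rad before shut the tongue meets the spring catch; pushing the free edge past it takes about 10 N and the lid then stays at 0.
- hinge (a point): On the hinge line of the case lid, middle of its length, at the level of the lid's underside (56 mm above the bench). x along the hinge line.
- lid_edge (a point): Middle of the lid's free edge on its outer face, 10 mm in from the edge: where to press. 140 mm from the hinge line; the lid is 170 (along the hinge) x 150 x 10 mm thick. A brass hasp sticks out 16 mm beyond the edge there.
- pad (a point): Centre of the cork pad (88 x 64 mm, flush) on the outer face of the case lid; when the lid is shut it faces up, 66 mm above the bench over the middle of the case, its long side along the case's x.
- pendant_box: Small red pendant box with a brass band, a closed solid box 60 (x) x 44 (y) x 30 mm high, 90 g. Origin: centre of its underside, z up.
- tin1: Flat blue tin with a push-on silver lid, 80 (x) x 56 (y) mm, 36 mm high when the lid is fully home (the lower 24 mm is the blue body), about 0.23 kg. Origin: centre of its underside, z up. May be absent.
- tin1_lid (a joint): How far the lid of tin1 stands proud, m: 0 = fully home and flush with the blue body, 0.0045 to 0.009 at the start (a copper neck shows in the gap). A tight fit: it stays where it is and takes about 8 N to push down.
- tin2: Flat blue tin with a push-on silver lid, 80 (x) x 56 (y) mm, 36 mm high when the lid is fully home (the lower 24 mm is the blue body), about 0.23 kg. Origin: centre of its underside, z up. May be absent.
- tin2_lid (a joint): How far the lid of tin2 stands proud, m: 0 = fully home and flush with the blue body, 0.0045 to 0.009 at the start (a copper neck shows in the gap). A tight fit: it stays where it is and takes about 8 N to push down.
- tin3: Flat blue tin with a push-on silver lid, 80 (x) x 56 (y) mm, 36 mm high when the lid is fully home (the lower 24 mm is the blue body), about 0.23 kg. Origin: centre of its underside, z up. May be absent.
- tin3_lid (a joint): How far the lid of tin3 stands proud, m: 0 = fully home and flush with the blue body, 0.0045 to 0.009 at the start (a copper neck shows in the gap). A tight fit: it stays where it is and takes about 8 N to push down.
- tin4: Flat blue tin with a push-on silver lid, 80 (x) x 56 (y) mm, 36 mm high when the lid is fully home (the lower 24 mm is the blue body), about 0.23 kg. Origin: centre of its underside, z up. May be absent.
- tin4_lid (a joint): How far the lid of tin4 stands proud, m: 0 = fully home and flush with the blue body, 0.0045 to 0.009 at the start (a copper neck shows in the gap). A tight fit: it stays where it is and takes about 8 N to push down.
- bead_jar: Glass jar, 52 mm across, 60 mm high, a bystander to leave alone.
- bench_block: Steel bench block 60 x 60 x 22 mm, a bystander to leave alone.
- wire_spool: Copper wire spool, 40 mm across, 28 mm high, a bystander to leave alone.
- bead_bowl: White bowl, 80 mm across, 35 mm high, a bystander to leave alone.
Not all that is in view belongs to the job. What is shaped like the tin4 but turquoise is not meant. Several things have the shape of the pendant_box; the one meant has the colours described above.

How it is judged:
On the way, in this order (a step that is already met when the one before it is completed fails the run):
1. the pendant box lies flat inside the open case (x of pendant_box in the frame of case between -0.06 and 0.06 m and y of pendant_box in the frame of case between -0.06 and 0.06 m and z of pendant_box in the frame of case below 0.012 m and angle between pendant_box's own z axis and vertical below 0.2 rad and value of joint case_lid above 1 rad), for 0.2 s.
2. the case lid is pressed shut past its catch, with the pendant box inside (x of pendant_box in the frame of case between -0.06 and 0.06 m and y of pendant_box in the frame of case between -0.06 and 0.06 m and z of pendant_box in the frame of case below 0.012 m and angle between pendant_box's own z axis and vertical below 0.2 rad and value of joint case_lid below 0.03 rad), for 0.2 s.
At the end, for the whole second after the job is handed in: Pendant box flat in the case (tilt < 0.2 rad), case lid shut (< 0.03 rad). Every tin present: lid home (< 2 mm proud), at rest in one column on the shut lid, centre within 14 mm of the pad centre in plan, long side within 0.14 rad of the case x axis, tilt < 0.06 rad (all of step 2 and value of joint each of tin1_lid, tin2_lid, tin3_lid, tin4_lid below 0.002 m and horizontal distance between each of tin1, tin2, tin3, tin4 and pad below 0.014 m and z of each of tin1, tin2, tin3, tin4 in the frame of case above 0.06 m and angle between the x axis of each of tin1, tin2, tin3, tin4 and the x axis of case, either way round below 0.14 rad and angle between each of tin1, tin2, tin3, tin4's own z axis and vertical below 0.06 rad and linear speed of each of tin1, tin2, tin3, tin4 below 0.02 m/s); the robot touches nothing.
It fails at once if a tin is put on the case while its lid is still proud ((value of joint tin1_lid above 0.0035 m and horizontal distance between tin1 and pad below 0.05 m and z of tin1 in the frame of case above 0.055 m) or (value of joint tin2_lid above 0.0035 m and horizontal distance between tin2 and pad below 0.05 m and z of tin2 in the frame of case above 0.055 m) or (value of joint tin3_lid above 0.0035 m and horizontal distance between tin3 and pad below 0.05 m and z of tin3 in the frame of case above 0.055 m) or (value of joint tin4_lid above 0.0035 m and horizontal distance between tin4 and pad below 0.05 m and z of tin4 in the frame of case above 0.055 m)).
It fails at once if a bystander is shifted by more than 60 mm (distance of any of bead_jar, bench_block, wire_spool, bead_bowl from where it was at the start of the episode above 0.06 m).
Of tin1, tin2, tin3, tin4 only 3 to 4 are there at a start; the rules pass over those that are not, and their reading is None.
At some moment in a run one of pendant_box, tin1, tin2, tin3, tin4 may be knocked a few centimetres aside while the robot is not near it.
Once in a run the grip may slacken for a moment while it holds something.
It also fails if it takes over 210 s, if anything falls off the work surface, if the arm or the gripper's body presses on something with over 40 N, if the wrist force passes 120 N, or if a joint passes its speed limit or range.

## Working session

There is one attempt and no reset: what is moved stays moved. The work goes in short steps, Python scripts to look and compute and a tool call to move; the robot and the scene stay as the last step left them, time stands still between calls to the robot, and variables do not carry over. Pictures are saved under pics/ and viewed, at most 14 in all, crops included, and the job is handed in when it is done.

Besides the shell and the picture viewer there is one more tool, called after "Emit:" as name([rows], argument=value, ...), one row to a line, values as JSON. apply_moves: Moves the arm, as the interface text tells. Shifts and turns lie within -1 to 1; 1 stands for 20 mm of shift or 60 degrees of turn. Its arguments: {"type":"object","properties":{"commands":{"type":"array","items":{"type":"array","items":{"type":"number","minimum":-1,"maximum":1}}},"claw":{"type":"number"}},"required":["commands"]}

```bash
mkdir -p pics; cat > h.py <<'E'
import numpy as np, cv2
from workcell import bot
def cam(n,name=None):
    c=bot.camera(n)
    if name: cv2.imwrite(f'pics/{name}.png',c['image'])
    return c
def ray(c,uv,z):
    K,R,t=np.array(c['camera_matrix']),np.array(c['R']),np.array(c['t'])
    uv=np.atleast_2d(uv).astype(float)
    d=np.c_[uv,np.ones(len(uv))]@np.linalg.inv(K).T@R
    o=-R.T@t
    return o+d*((z-o[2])/d[:,2])[:,None]
def proj(c,X):
    K,R,t=np.array(c['camera_matrix']),np.array(c['R']),np.array(c['t'])
    p=(np.atleast_2d(X)@R.T+t)@K.T
    return p[:,:2]/p[:,2:]
E
python3 - <<'E'
from h import *
o=bot.get_obs();print({k:np.round(v,3) for k,v in o.items()})
for n in ['scene','side','wrist']:
    c=cam(n,n+'0');print(n,-np.array(c['R']).T@c['t'],c['R'][2])
E
```

```text
{'clock': np.float64(0.0), 'joint_pos': array([-1.143,  0.241,  0.004,  1.335, -0.   ,  1.571]), 'joint_vel': array([-0.001,  0.001,  0.001,  0.001, -0.001,  0.   ]), 'tau': array([ 0.0000e+00, -3.7232e+01,  2.5241e+01,  1.7000e-02,  0.0000e+00,
        0.0000e+00]), 'eef_pos': array([ 0.207, -0.454,  0.252]), 'tool_rot': array([ 0.977,  0.212, -0.   , -0.001]), 'ft_force': array([-0.845,  0.079, -0.695]), 'ft_torque': array([ 0.016,  0.028, -0.023]), 'grasp_force': np.float64(0.0), 'grip_width': np.float64(0.085)}
scene [1.16026192 0.59640349 0.83881915] [-0.49953179 -0.56278916 -0.65858663]
side [ 0.30616766 -1.10939836  0.90140944] [ 0.17566748  0.76331464 -0.62168457]
wrist [ 0.28027147 -0.42058179  0.3743896 ] [-0.28904338 -0.12904303 -0.94857884]
```

View pics/scene0.png

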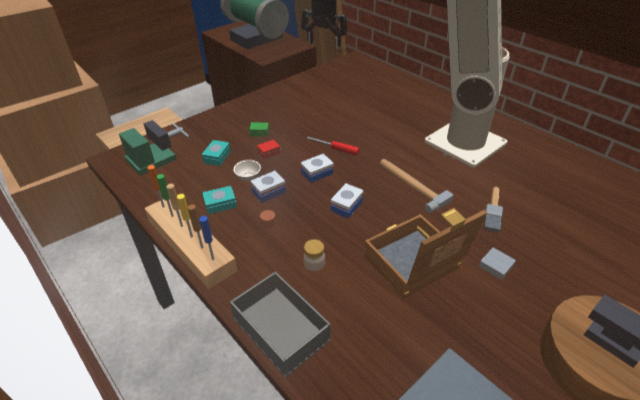

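View pics/side0.png

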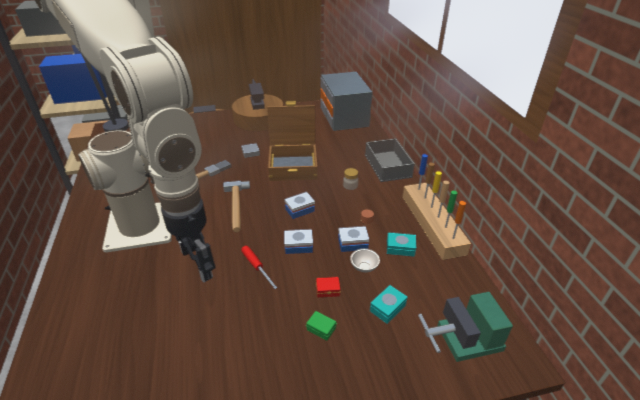

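The scene view shows three blue tins at (268,184), (317,166) and (347,198), two turquoise ones at (219,199) and (215,152), the red box at (268,147), a green box at (259,128) and a yellow box at (453,217). The red box and the blue tins fit the description. I'll check them in an enlarged crop.

```bash
python3 - <<'E'
from h import *
a=cv2.imread('pics/scene0.png')[110:240,195:375]; b=cv2.imread('pics/side0.png')[180:345,265:425]
c=cv2.imread('pics/scene0.png')[200:300,350:520]; d=cv2.imread('pics/side0.png')[95:215,255:365]
f=lambda i:cv2.resize(i,(400,300),interpolation=cv2.INTER_CUBIC)
cv2.imwrite('pics/crop1.png',np.vstack([np.hstack([f(a),f(b)]),np.hstack([f(c),f(d)])]))
E
```

```text
(no output)
```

View pics/crop1.png

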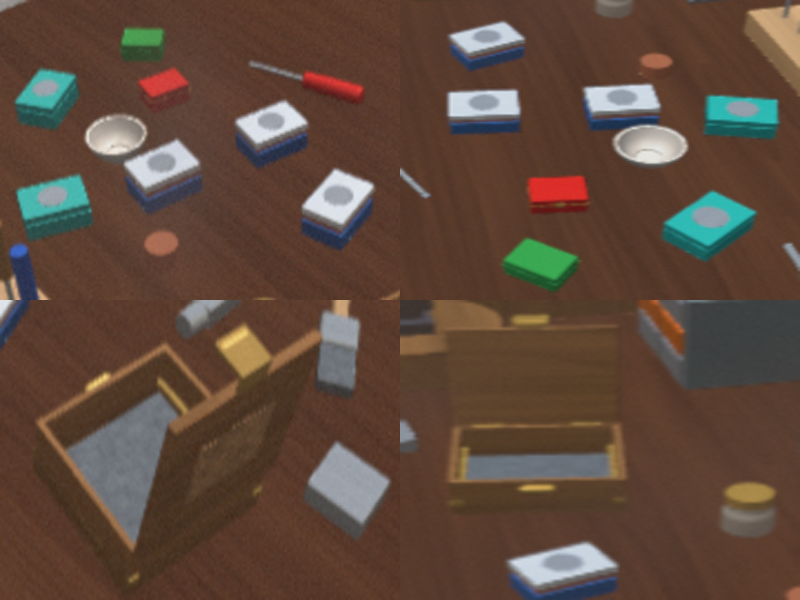

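```bash
cat >> h.py <<'E'
def rects(c,mask,z,amin=60):
    out=[]
    for k in cv2.findContours(mask.astype(np.uint8),cv2.RETR_EXTERNAL,cv2.CHAIN_APPROX_NONE)[0]:
        if cv2.contourArea(k)<amin: continue
        P=ray(c,k[:,0],z)[:,:2]
        (x,y),(w,h),a=cv2.minAreaRect((P*1000).astype(np.float32))
        if w<h: w,h,a=h,w,a+90
        M=cv2.moments((P*1000).astype(np.float32)[:,None])
        out.append((k[:,0].mean(0).round(), (round(x),round(y)),(round(M['m10']/M['m00']),round(M['m01']/M['m00'])),(round(w),round(h)),round((a+90)%180-90,1)))
    return out
E
python3 - <<'E'
from h import *
for n in ['scene','side']:
    c=bot.camera(n);im=c['image'];hsv=cv2.cvtColor(im,cv2.COLOR_BGR2HSV);H,S,V=cv2.split(hsv)
    print(n)
    for nm,m,z,s in [('white',(S<45)&(V>185),.042,150),('red',((H<6)|(H>174))&(S>190)&(V>130),.03,80)]:
        for r in rects(c,m,z,s):
            if 0<r[1][0]<800 and abs(r[1][1])<600 :print(nm,*r)
    uv=[[367,240.7],[421,215.7],[406.5,284.3]] if n=='scene' else [[268.75,167.8],[316.6,167.8]]
    print(ray(c,uv,.056).round(3))
    # bystanders
    for nm,uv,z in ([('jar',(314,246),.06),('bowl',(247,168),.035),('spool?',(267,215),.0),('block',(497,260),.022)] if n=='scene' else [('jar',(351,172),.06),('bowl',(365,259),.035),('spool?',(367,214),.0),('block',(250,149),.022)]): print(nm,ray(c,uv,z).round(3))
E
```

```text
scene
white [347. 195.] (502, -39) (502, -39) (78, 54) 16.1
white [267. 181.] (624, -231) (624, -230) (75, 53) -7.2
white [317. 163.] (467, -200) (468, -200) (76, 53) -9.2
white [465. 145.] (48, 23) (72, 41) (183, 182) -89.8
[[0.594 0.122 0.056]
 [0.433 0.154 0.056]
 [0.624 0.267 0.056]]
jar [[0.7   0.054 0.06 ]]
bowl [[ 0.628 -0.324  0.035]]
spool? [[ 0.684 -0.157  0.   ]]
block [[0.388 0.35  0.022]]
side
white [368. 260.] (627, -343) (625, -345) (76, 56) 30.0
white [298. 236.] (464, -205) (463, -205) (77, 55) -10.0
white [353. 233.] (622, -230) (622, -230) (79, 54) -7.4
white [136. 231.] (8, -42) (0, -83) (182, 181) -89.0
white [299. 200.] (500, -40) (500, -40) (78, 53) 15.6
red [328. 284.] (505, -386) (505, -386) (59, 43) -8.4
red [251. 256.] (321, -240) (321, -240) (91, 24) -69.5
[[0.43  0.143 0.056]
 [0.591 0.104 0.056]]
jar [[0.698 0.047 0.06 ]]
bowl [[ 0.625 -0.329  0.035]]
spool? [[ 0.707 -0.11   0.   ]]
block [[0.384 0.338 0.022]]
```

```bash
cat >> h.py <<'E'
from scipy.spatial.transform import Rotation as Rn
def th():
    m=Rn.from_quat(bot.get_obs()['tool_rot']).as_matrix(); return np.degrees(np.arctan2(m[1,0],m[0,0]))
def plan(x,y,z,t=None):
    """shift totals in tool axes (units of 20 mm) in the present orientation, then roll total"""
    o=bot.get_obs(); p=np.array(o['eef_pos']); m=Rn.from_quat(o['tool_rot']).as_matrix()
    d=m.T@(np.array([x,y,z])-p)/.02
    r=0 if t is None else -(((t-th())+180)%360-180)/60
    print('clock',round(o['clock'],1),'pos',p.round(4),'th',round(th(),1),'w',round(o['grip_width'],4),'F',np.round(o['ft_force'],1),'-> shift',d.round(2),'roll',round(r,3))
E
python3 -c "
from h import *
plan(.505,-.386,.2,-8.4)"
```

```text
clock 0.2 pos [ 0.2073 -0.4547  0.2529] th 24.5 w 0.0854 F [0.2 0.4 0.3] -> shift [14.97  3.05  2.64] roll 0.549
```

Emit:
apply_moves([
  [1, 0.2, 0.18, 0],
  [1, 0.2, 0.18, 0],
  [1, 0.2, 0.18, 0],
  [1, 0.2, 0.18, 0],
  [1, 0.2, 0.18, 0],
], claw=0)

```text
clock: 0.67
eef_pos: [0.3075, -0.4313, 0.235]
tool_rot: [0.977, 0.212, -0.0, -0.0]
ft_force: [0.4, 0.2, 0.5]
grip_width: 0.0854
grasp_force: 0.0
```

Emit:
apply_moves([
  [1, 0.2, 0.18, 0],
  [1, 0.2, 0.18, 0],
  [1, 0.2, 0.18, 0],
  [1, 0.2, 0.18, 0],
  [1, 0.2, 0.18, 0],
])

```text
clock: 1.08
eef_pos: [0.4069, -0.408, 0.2169]
tool_rot: [0.977, 0.212, -0.0, -0.0]
ft_force: [0.1, 0.5, 0.6]
grip_width: 0.0854
grasp_force: 0.0
```

Emit:
apply_moves([
  [1, 0.2, 0.18, 0],
  [1, 0.2, 0.18, 0],
  [1, 0.2, 0.18, 0],
  [1, 0.2, 0.18, 0],
  [1, 0.2, 0.18, 0],
])

```text
clock: 1.5
eef_pos: [0.5062, -0.3847, 0.1988]
tool_rot: [0.977, 0.212, -0.0, -0.0]
ft_force: [-0.2, -0.5, -0.1]
grip_width: 0.0854
grasp_force: 0.0
```

Emit:
apply_moves([
  [0, 0, 0, 0.11],
  [0, 0, 0, 0.11],
  [0, 0, 0, 0.11],
  [0, 0, 0, 0.11],
  [0, 0, 0, 0.11],
])

```text
clock: 1.92
eef_pos: [0.5053, -0.3849, 0.1988]
tool_rot: [0.997, -0.077, -0.0, -0.0]
ft_force: [0.8, -0.1, 0.0]
grip_width: 0.0853
grasp_force: 0.0
```

Emit:
apply_moves([
  [0, 0, 0, 0],
  [0, 0, 0, 0],
  [0, 0, 0, 0],
  [0, 0, 0, 0],
  [0, 0, 0, 0],
])

```text
clock: 2.33
eef_pos: [0.5053, -0.3851, 0.1993]
tool_rot: [0.997, -0.074, -0.0, -0.0]
ft_force: [-0.4, 0.3, -0.2]
grip_width: 0.0852
grasp_force: 0.0
```

```bash
python3 - <<'E'
from h import *
c=cam('wrist','w1');H,S,V=cv2.split(cv2.cvtColor(c['image'],cv2.COLOR_BGR2HSV))
m=((H<6)|(H>174))&(S>190)&(V>130)
for r in rects(c,m,.03,80):print(*r)
s=cam('side');H,S,V=cv2.split(cv2.cvtColor(s['image'],cv2.COLOR_BGR2HSV))
for r in rects(s,((H<6)|(H>174))&(S>190)&(V>130),.03,80):print(*r)
plan(.505,-.386,.026,-8.4);print(bot.get_obs()['joint_pos'].round(2))
E
```

```text
[225. 348.] (339, -253) (339, -253) (42, 23) -67.3
[321. 179.] (506, -382) (505, -382) (59, 44) -8.9
[328. 284.] (505, -386) (505, -386) (59, 44) -7.7
[251. 256.] (321, -240) (321, -240) (91, 24) -69.5
clock 2.4 pos [ 0.5053 -0.3851  0.1993] th -8.5 w 0.0857 F [ 0.4  0.1 -0.2] -> shift [-0.01  0.05  8.67] roll -0.001
[-0.65  0.54  0.31  1.34 -0.    2.64]
```

View pics/w1.png

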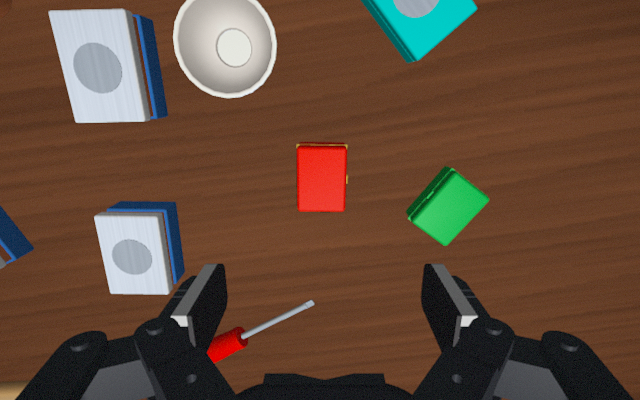

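The red box sits at pixel (321,179) in the wrist view, under the gripper, and the measurements agree. I'll turn the gripper half a turn to keep joint 6 in range for the case, then descend.

Emit:
apply_moves([
  [0, 0, 0, -0.119],
  [0, 0, 0, -0.119],
  [0, 0, 0, -0.119],
  [0, 0, 0, -0.119],
  [0, 0, 0, -0.119],
])

```text
clock: 2.85
eef_pos: [0.5053, -0.3851, 0.1993]
tool_rot: [0.971, 0.238, 0.0, 0.0]
ft_force: [0.5, -0.8, -0.8]
grip_width: 0.0855
grasp_force: 0.0
```

Emit:
apply_moves([
  [0, 0, 0, -0.119],
  [0, 0, 0, -0.119],
  [0, 0, 0, -0.119],
  [0, 0, 0, -0.119],
  [0, 0, 0, -0.119],
])

```text
clock: 3.27
eef_pos: [0.5053, -0.3851, 0.1993]
tool_rot: [0.851, 0.525, -0.0, 0.0]
ft_force: [-0.1, 0.3, -0.4]
grip_width: 0.0856
grasp_force: 0.0
```

Emit:
apply_moves([
  [0, 0, 0, -0.119],
  [0, 0, 0, -0.119],
  [0, 0, 0, -0.119],
  [0, 0, 0, -0.119],
  [0, 0, 0, -0.119],
])

```text
clock: 3.68
eef_pos: [0.5053, -0.3851, 0.1993]
tool_rot: [0.649, 0.76, 0.0, 0.0]
ft_force: [-0.0, -0.1, -0.4]
grip_width: 0.0855
grasp_force: 0.0
```

Emit:
apply_moves([
  [0, 0, 0, -0.119],
  [0, 0, 0, -0.119],
  [0, 0, 0, -0.119],
  [0, 0, 0, -0.119],
  [0, 0, 0, -0.119],
])

```text
clock: 4.1
eef_pos: [0.5053, -0.3851, 0.1993]
tool_rot: [0.385, 0.923, 0.0, 0.0]
ft_force: [0.8, 0.4, 0.8]
grip_width: 0.0853
grasp_force: 0.0
```

Emit:
apply_moves([
  [0, 0, 0, -0.119],
  [0, 0, 0, -0.119],
  [0, 0, 0, -0.119],
  [0, 0, 0, -0.119],
  [0, 0, 0, -0.119],
])

```text
clock: 4.52
eef_pos: [0.5053, -0.3851, 0.1993]
tool_rot: [0.084, 0.996, -0.0, 0.0]
ft_force: [0.2, 0.2, -0.0]
grip_width: 0.085
grasp_force: 0.0
```

Emit:
apply_moves([
  [0, 0.05, 0.85, -0.02],
  [0, 0, 0.85, 0],
  [0, 0, 0.85, 0],
  [0, 0, 0.85, 0],
  [0, 0, 0.85, 0],
])

```text
clock: 4.93
eef_pos: [0.5055, -0.3841, 0.1137]
tool_rot: [0.076, 0.997, -0.0, 0.0]
ft_force: [-0.2, -0.5, 0.3]
grip_width: 0.0855
grasp_force: 0.0
```

Emit:
apply_moves([
  [0, 0, 0.85, 0],
  [0, 0, 0.85, 0],
  [0, 0, 0.85, 0],
  [0, 0, 0.85, 0],
  [0, 0, 0.85, 0],
])

```text
clock: 5.35
eef_pos: [0.5055, -0.3841, 0.0286]
tool_rot: [0.076, 0.997, -0.0, 0.0]
ft_force: [-0.8, -0.5, 0.6]
grip_width: 0.0853
grasp_force: 0.0
```

Emit:
apply_moves([
  [0, 0, 0, 0],
  [0, 0, 0, 0],
  [0, 0, 0, 0],
  [0, 0, 0, 0],
  [0, 0, 0, 0],
], claw=1)

```text
clock: 5.77
eef_pos: [0.5066, -0.3849, 0.0313]
tool_rot: [0.077, 0.997, -0.001, 0.001]
ft_force: [-0.2, -1.1, -0.8]
grip_width: 0.0427
grasp_force: 62.7
```

Emit:
apply_moves([
  [0, 0, 0, 0],
  [0, 0, 0, 0],
  [0, 0, 0, 0],
  [0, 0, 0, 0],
  [0, 0, 0, 0],
])

```text
clock: 6.18
eef_pos: [0.5065, -0.3849, 0.0311]
tool_rot: [0.077, 0.997, -0.001, 0.001]
ft_force: [0.2, 0.6, 6.8]
grip_width: 0.043
grasp_force: 63.6
```

```bash
python3 -c "
from h import *
plan(.528,.204,.2,168)"
```

```text
clock 6.2 pos [ 0.5065 -0.3849  0.0311] th 171.2 w 0.043 F [0.2 0.6 6.8] -> shift [ 3.41 29.25 -8.5 ] roll 0.054
```

Emit:
apply_moves([
  [0, 0, -0.9, 0],
  [0, 0, -0.9, 0],
  [0, 0, -0.9, 0],
  [0, 0, -0.9, 0],
  [0, 0, -0.9, 0],
])

```text
clock: 6.6
eef_pos: [0.505, -0.3838, 0.1197]
tool_rot: [0.077, 0.997, 0.0, -0.001]
ft_force: [0.2, 0.2, -1.4]
grip_width: 0.0429
grasp_force: 62.9
```

Emit:
apply_moves([
  [0, 0, -0.9, 0],
  [0, 0, -0.9, 0],
  [0, 0, -0.9, 0],
  [0, 0, -0.9, 0],
  [0, 0, -0.9, 0.05],
])

```text
clock: 7.02
eef_pos: [0.5051, -0.3838, 0.2098]
tool_rot: [0.103, 0.995, 0.0, -0.0]
ft_force: [0.4, -0.1, -1.1]
grip_width: 0.043
grasp_force: 39.7
```

```bash
python3 - <<'E'
from h import *
print(bot.tip_reach)
c=cam('wrist','w2');a=c['image']
b=cam('side')['image'][150:350,220:420]
cv2.imwrite('pics/w2.png',np.hstack([cv2.resize(a,(480,300)),cv2.resize(b,(300,300))]))
plan(.528,.204,.2,168)
E
```

```text
0.022
clock 7.1 pos [ 0.5068 -0.3851  0.2128] th 168.2 w 0.0427 F [ 0.7 -1.5 -0.2] -> shift [ 4.98 29.05  0.53] roll 0.004
```

View pics/w2.png

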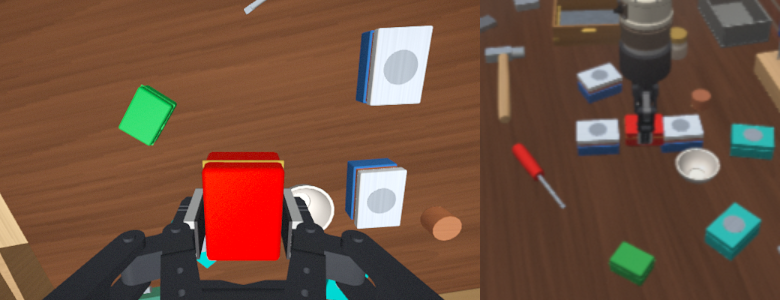

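Emit:
apply_moves([
  [0.17, 1, 0, 0],
  [0.17, 1, 0, 0],
  [0.17, 1, 0, 0],
  [0.17, 1, 0, 0],
  [0.17, 1, 0, 0],
])

```text
clock: 7.53
eef_pos: [0.5084, -0.2814, 0.2074]
tool_rot: [0.102, 0.995, 0.001, -0.001]
ft_force: [0.1, 0.2, -0.8]
grip_width: 0.0429
grasp_force: 67.2
```

Emit:
apply_moves([
  [0.17, 1, 0, 0],
  [0.17, 1, 0, 0],
  [0.17, 1, 0, 0],
  [0.17, 1, 0, 0],
  [0.17, 1, 0, 0],
])

```text
clock: 7.95
eef_pos: [0.5121, -0.1801, 0.2076]
tool_rot: [0.102, 0.995, 0.0, -0.001]
ft_force: [-0.2, -0.8, -1.5]
grip_width: 0.0429
grasp_force: 67.2
```

Emit:
apply_moves([
  [0.17, 1, 0, 0],
  [0.17, 1, 0, 0],
  [0.17, 1, 0, 0],
  [0.17, 1, 0, 0],
  [0.17, 1, 0, 0],
])

```text
clock: 8.37
eef_pos: [0.5158, -0.0789, 0.2077]
tool_rot: [0.102, 0.995, 0.0, -0.001]
ft_force: [0.7, 0.1, -0.1]
grip_width: 0.043
grasp_force: 67.2
```

Emit:
apply_moves([
  [0.17, 1, 0, 0],
  [0.17, 1, 0, 0],
  [0.17, 1, 0, 0],
  [0.17, 1, 0, 0],
  [0.17, 1, 0, 0],
])

```text
clock: 8.78
eef_pos: [0.5196, 0.0223, 0.2077]
tool_rot: [0.102, 0.995, -0.0, -0.001]
ft_force: [0.8, 0.6, -0.9]
grip_width: 0.0425
grasp_force: 67.2
```

Emit:
apply_moves([
  [0.17, 1, 0, 0],
  [0.17, 1, 0, 0],
  [0.17, 1, 0, 0],
  [0.17, 1, 0, 0],
  [0.17, 1, 0, 0],
])

```text
clock: 9.2
eef_pos: [0.5234, 0.1235, 0.2076]
tool_rot: [0.102, 0.995, -0.0, -0.001]
ft_force: [-0.1, 0.3, -1.6]
grip_width: 0.0426
grasp_force: 67.2
```

```bash
python3 - <<'E'
from h import *
a=cam('wrist','w3')['image'];b=cam('side','s3')['image'][90:220,230:360]
cv2.imwrite('pics/w3v.png',np.hstack([cv2.resize(a,(480,300)),cv2.resize(b,(300,300))]))
plan(.528,.204,.15,168)
E
```

```text
clock 9.3 pos [0.5236 0.1251 0.2076] th 168.5 w 0.0424 F [-0.2  0.4 -1. ] -> shift [0.56 3.91 2.88] roll 0.008
```

View pics/w3v.png

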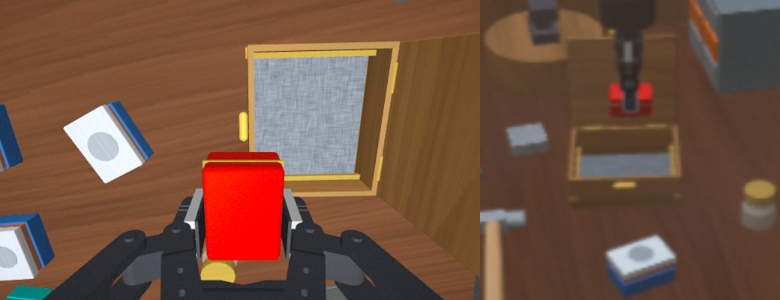

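```bash
python3 - <<'E'
from h import *
c=cam('wrist')
P=ray(c,[[329,62],[532,56],[502,259]],.056)[:,:2];print(P.round(4))
e=P[2]-P[1];g=P[1]-P[0];print(np.linalg.norm(e),np.degrees(np.arctan2(e[1],e[0])),np.linalg.norm(g),np.degrees(np.arctan2(-g[0],g[1])))
print('centre',(P[0]+P[2])/2)
E
```

```text
[[0.4277 0.1489]
 [0.4537 0.2976]
 [0.6204 0.2693]]
0.16906325580601061 -9.639453736586734 0.1509341830069349 -9.917598329819533
centre [0.52401424 0.20906682]
```

Emit:
apply_moves([
  [0.16, 0.82, 0, 0],
  [0.16, 0.82, 0, 0],
  [0.16, 0.82, 0, 0],
  [0.16, 0.82, 0, 0],
  [0.16, 0.82, 0, -0.03],
])

```text
clock: 9.77
eef_pos: [0.5252, 0.2055, 0.2083]
tool_rot: [0.087, 0.996, -0.001, -0.001]
ft_force: [0.4, -0.0, -1.7]
grip_width: 0.0427
grasp_force: 67.3
```

Emit:
apply_moves([
  [0, 0, 0.9, 0],
  [0, 0, 0.9, 0],
  [0, 0, 0.9, 0],
  [0, 0, 0.9, 0],
  [0, 0, 0.9, 0],
])

```text
clock: 10.18
eef_pos: [0.525, 0.2048, 0.1176]
tool_rot: [0.087, 0.996, -0.001, -0.001]
ft_force: [-0.6, 0.7, -0.6]
grip_width: 0.0426
grasp_force: 67.3
```

Emit:
apply_moves([
  [0, 0, 0.9, 0],
  [0, 0, 0.9, 0],
  [0, 0, 0.9, 0],
  [0, 0, 0.6, 0],
  [0, 0, 0.55, 0],
])

```text
clock: 10.6
eef_pos: [0.5244, 0.2046, 0.0403]
tool_rot: [0.087, 0.996, -0.001, -0.001]
ft_force: [0.5, -0.2, -0.8]
grip_width: 0.0427
grasp_force: 67.3
```

```bash
python3 - <<'E'
from h import *
plan(.524,.209,.038,170.2)
E
```

```text
clock 10.6 pos [0.5244 0.2046 0.0403] th 170.0 w 0.0427 F [ 0.5 -0.2 -0.8] -> shift [0.06 0.21 0.11] roll -0.004
```

Emit:
apply_moves([
  [0, 0, 0.1, 0],
  [0, 0, 0, 0],
  [0, 0, 0, 0],
  [0, 0, 0, 0],
  [0, 0, 0, 0],
])

```text
clock: 11.02
eef_pos: [0.5263, 0.2065, 0.0414]
tool_rot: [0.087, 0.996, 0.0, 0.001]
ft_force: [1.0, -0.2, -0.3]
grip_width: 0.0423
grasp_force: 67.3
```

Emit:
apply_moves([
  [0, 0, 0, 0],
  [0, 0, 0, 0],
  [0, 0, 0, 0],
  [0, 0, 0, 0],
  [0, 0, 0, 0],
], claw=0.3)

```text
clock: 11.43
eef_pos: [0.5256, 0.2064, 0.0405]
tool_rot: [0.087, 0.996, 0.0, 0.0]
ft_force: [-0.6, 0.5, 0.5]
grip_width: 0.0598
grasp_force: 0.0
```

Emit:
apply_moves([
  [0, 0, -1, 0],
  [0, 0, -1, 0],
  [0, 0, -1, 0],
  [0, 0, -1, 0],
  [0, 0, -1, 0],
])

```text
clock: 11.85
eef_pos: [0.5253, 0.2062, 0.1412]
tool_rot: [0.087, 0.996, -0.0, -0.0]
ft_force: [0.9, 0.1, 0.3]
grip_width: 0.0599
grasp_force: 0.0
```

Emit:
apply_moves([
  [0, 0, -1, 0],
  [0, 0, -1, 0],
  [0, 0, -1, 0],
  [0, 0, -1, 0],
  [0, 0, -1, 0],
])

```text
clock: 12.27
eef_pos: [0.5253, 0.2062, 0.2413]
tool_rot: [0.087, 0.996, -0.0, -0.0]
ft_force: [0.6, -0.0, 0.3]
grip_width: 0.06
grasp_force: 0.0
```

Emit:
apply_moves([
  [0, 0, -0.6, 0],
  [0, 0, -0.6, 0],
  [0, 0, 0, 0],
  [0, 0, 0, 0],
  [0, 0, 0, 0],
], claw=1)

```text
clock: 12.68
eef_pos: [0.5251, 0.2061, 0.2633]
tool_rot: [0.087, 0.996, -0.0, -0.001]
ft_force: [-0.1, 0.1, 0.2]
grip_width: 0.0007
grasp_force: 0.0
```

```bash
python3 - <<'E'
from h import *
a=cam('wrist','w4')['image'];b=cam('scene')['image'][110:290,330:510]
cv2.imwrite('pics/w4v.png',np.hstack([cv2.resize(a,(480,300)),cv2.resize(b,(300,300))]))
h=np.array([.537,.283]);q=h+.075*np.array([.17,.985])
plan(*q,.265,170.2)
E
```

```text
clock 12.8 pos [0.5249 0.206  0.263 ] th 170.0 w 0.0002 F [1.7 0.8 0. ] -> shift [ 0.09  7.64 -0.11] roll -0.003
```

View pics/w4v.png

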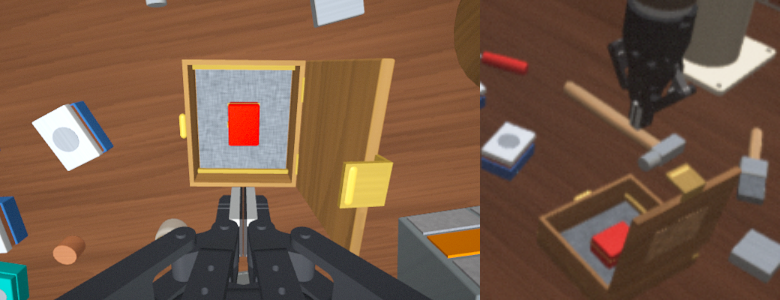

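The red box lies flat in the case, at pixel (243,124) in the left half. Next I move the closed fingers behind the lid.

Emit:
apply_moves([
  [0, 0, -0.55, 0],
  [0, 0, -0.55, 0],
  [0, 0.8, 0, 0],
  [0, 0.8, 0, 0],
  [0, 0.8, 0, 0],
])

```text
clock: 13.2
eef_pos: [0.5338, 0.2537, 0.2857]
tool_rot: [0.087, 0.996, -0.0, -0.0]
ft_force: [-0.1, -0.2, -0.3]
grip_width: -0.0
grasp_force: 0.0
```

Emit:
apply_moves([
  [0, 1, 0, 0],
  [0, 1, 0, 0],
  [0, 1, 0, 0],
  [0, 1, 0, 0],
  [0, 1, 0, 0],
])

```text
clock: 13.62
eef_pos: [0.551, 0.3528, 0.285]
tool_rot: [0.087, 0.996, -0.001, -0.001]
ft_force: [0.7, 1.1, -0.4]
grip_width: -0.0003
grasp_force: 0.0
```

Emit:
apply_moves([
  [0, 0.74, 0, 0],
  [0, 0, 1, 0],
  [0, 0, 1, 0],
  [0, 0, 1, 0],
  [0, 0, 1, 0],
])

```text
clock: 14.03
eef_pos: [0.5532, 0.3666, 0.2041]
tool_rot: [0.087, 0.996, -0.001, -0.001]
ft_force: [-0.3, -0.5, 0.3]
grip_width: -0.0
grasp_force: 0.0
```

Emit:
apply_moves([
  [0, -0.38, 0, 0],
  [0, -0.38, 0, 0],
  [0, -0.38, 0, 0],
  [0, -0.38, 0, 0],
  [0, -0.38, 0, 0],
])

```text
clock: 14.45
eef_pos: [0.5478, 0.3284, 0.2082]
tool_rot: [0.087, 0.996, 0.001, 0.001]
ft_force: [-0.2, -0.3, 0.4]
grip_width: 0.0
grasp_force: 0.0
```

Emit:
apply_moves([
  [0, -0.36, -0.06, 0],
  [0, -0.36, -0.06, 0],
  [0, -0.36, -0.06, 0],
  [0, -0.43, 0.02, 0],
  [0, -0.43, 0.02, 0],
])

```text
clock: 14.87
eef_pos: [0.5406, 0.2907, 0.2099]
tool_rot: [0.087, 0.996, 0.001, 0.001]
ft_force: [0.4, 2.0, 1.2]
grip_width: 0.0
grasp_force: 0.9
```

```bash
cat >> h.py <<'E'
def uv():
    o=bot.get_obs();p=np.array(o['eef_pos']);d=p[:2]-np.array([.537,.283])
    print('u',round(-d@[.170,.985]*1000),'x',round(d@[.985,-.17]*1000),'v',round((p[2]-.022-.056)*1000),'F',np.round(o['ft_force'],1),round(o['clock'],1))
E
python3 - <<'E'
from h import *
uv()
cv2.imwrite('pics/l1.png',np.hstack([cv2.resize(cam('side')['image'][60:220,210:370],(400,400)),cv2.resize(cam('scene')['image'][110:290,330:510],(400,400))]))
E
```

```text
u -8 x 2 v 132 F [0.4 2.  1.2] 14.9
```

View pics/l1.png

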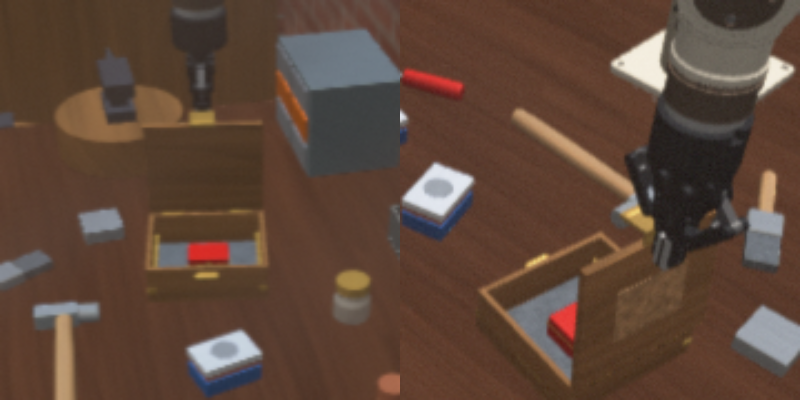

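Emit:
apply_moves([
  [0, -0.42, 0.1, 0],
  [0, -0.42, 0.1, 0],
  [0, -0.53, 0.17, 0],
  [0, -0.53, 0.17, 0],
  [0, -0.53, 0.17, 0],
])

```text
clock: 15.38
eef_pos: [0.5317, 0.2423, 0.1944]
tool_rot: [0.087, 0.996, -0.0, -0.0]
ft_force: [-0.1, 1.4, 0.3]
grip_width: 0.0002
grasp_force: 0.7
```

Emit:
apply_moves([
  [0, -0.48, 0.32, 0],
  [0, -0.48, 0.32, 0],
  [0, -0.48, 0.32, 0],
  [0, -0.38, 0.42, 0],
  [0, -0.38, 0.42, 0],
])

```text
clock: 15.8
eef_pos: [0.524, 0.1985, 0.1584]
tool_rot: [0.087, 0.996, -0.0, -0.0]
ft_force: [-0.2, 0.4, 2.1]
grip_width: 0.0001
grasp_force: 0.6
```

Emit:
apply_moves([
  [0, -0.38, 0.42, 0],
  [0, -0.28, 0.5, 0],
  [0, -0.28, 0.5, 0],
  [0, -0.18, 0.5, 0],
  [0, -0.18, 0.5, 0],
])

```text
clock: 16.22
eef_pos: [0.5194, 0.1731, 0.1095]
tool_rot: [0.087, 0.996, -0.0, -0.0]
ft_force: [0.0, 0.1, 1.7]
grip_width: -0.0001
grasp_force: 0.3
```

```bash
python3 -c "
from h import *
uv()"
```

```text
u 111 x 1 v 31 F [0.  0.1 1.7] 16.2
```

Emit:
apply_moves([
  [0, -0.4, 0.15, 0],
  [0, -0.2, 0.25, 0],
  [0, 0, 0.25, 0],
  [0, 0, 0.2, 0],
  [0, 0, 0.2, 0],
])

```text
clock: 16.63
eef_pos: [0.518, 0.1611, 0.0905]
tool_rot: [0.088, 0.996, -0.001, 0.001]
ft_force: [0.4, 0.5, -0.0]
grip_width: -0.0003
grasp_force: 0.0
```

Emit:
apply_moves([
  [0, 0, 0.1, 0],
  [0, 0, 0.1, 0],
  [0, 0, 0.05, 0],
  [0, 0, 0.05, 0],
  [0, 0, 0, 0],
])

```text
clock: 17.05
eef_pos: [0.5179, 0.1619, 0.0876]
tool_rot: [0.087, 0.996, -0.0, 0.001]
ft_force: [-9.0, -5.0, 25.9]
grip_width: -0.0001
grasp_force: 13.1
```

```bash
python3 -c "
from h import *
uv()"
```

```text
u 123 x 2 v 10 F [-9.  -5.  25.9] 17.1
```

Emit:
apply_moves([
  [0, 0, -0.8, 0],
  [0, 0, -0.8, 0],
  [0, 0, -0.8, 0],
  [0, 0, -0.8, 0],
  [0, 0, 0, 0],
])

```text
clock: 17.47
eef_pos: [0.5199, 0.1631, 0.1508]
tool_rot: [0.087, 0.996, 0.001, 0.003]
ft_force: [0.2, 0.4, 1.1]
grip_width: -0.0001
grasp_force: 0.0
```

```bash
cat >> h.py <<'E'
def tins(n='side',z=.042):
    c=bot.camera(n);H,S,V=cv2.split(cv2.cvtColor(c['image'],cv2.COLOR_BGR2HSV))
    for r in rects(c,(S<45)&(V>180),z,150):
        if .25<r[1][0]/1000<.75 and abs(r[1][1])<450: print(n,*r)
    return c
E
python3 - <<'E'
from h import *
b=tins('side')['image'];a=tins('scene')['image'];plan(.501,-.0395,.10,-164)
cv2.imwrite('pics/l2.png',np.hstack([cv2.resize(b[100:260,240:400],(400,400)),cv2.resize(a[150:290,330:500],(400,400))]))
E
```

```text
side [366. 260.] (627, -343) (628, -343) (76, 56) 30.0
side [298. 236.] (464, -205) (463, -205) (77, 55) -10.0
side [353. 233.] (622, -230) (622, -230) (79, 54) -7.4
side [299. 200.] (500, -40) (500, -40) (79, 53) 16.2
scene [347. 195.] (502, -39) (502, -39) (78, 54) 15.9
scene [267. 181.] (625, -230) (624, -230) (75, 54) -7.2
scene [317. 163.] (466, -200) (467, -200) (77, 55) -9.1
clock 17.6 pos [0.5182 0.1626 0.1477] th 170.0 w -0.0 F [-0.2  0.8 -0.2] -> shift [ -0.9  -10.1    2.38] roll -0.433
```

View pics/l2.png

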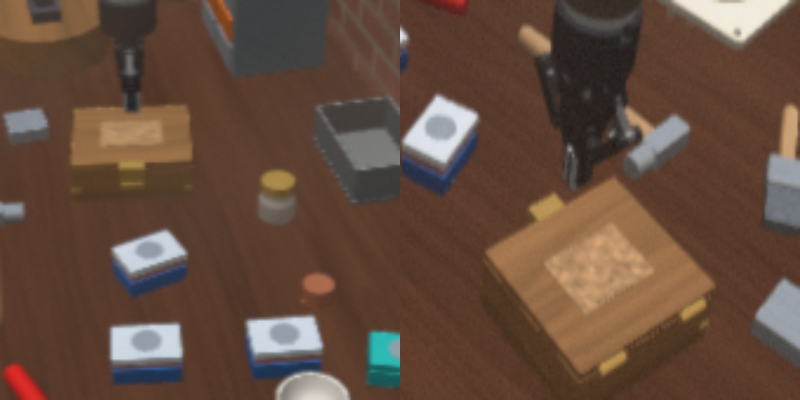

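Lid is shut, with the brass hasp down over the catch. Next I press the lid of tin A.

Emit:
apply_moves([
  [-0.09, -1, 0.2, 0],
  [-0.09, -1, 0.2, 0],
  [-0.09, -1, 0.2, 0],
  [-0.09, -1, 0.2, 0],
  [-0.09, -1, 0.2, 0],
])

```text
clock: 17.98
eef_pos: [0.508, 0.0614, 0.1256]
tool_rot: [0.087, 0.996, -0.0, -0.001]
ft_force: [0.2, 0.0, -0.5]
grip_width: 0.0004
grasp_force: 0.0
```

Emit:
apply_moves([
  [-0.09, -1, 0.2, 0],
  [-0.09, -1, 0.2, 0],
  [-0.09, -1, 0.2, 0],
  [-0.09, -1, 0.2, 0],
  [-0.09, -1, 0.2, 0],
])

```text
clock: 18.4
eef_pos: [0.4995, -0.0386, 0.1057]
tool_rot: [0.087, 0.996, 0.0, -0.001]
ft_force: [0.5, -0.3, -0.1]
grip_width: 0.0003
grasp_force: 0.0
```

Emit:
apply_moves([
  [0, 0, 0.2, -0.087],
  [0, 0, 0.2, -0.087],
  [0, 0, 0.2, -0.087],
  [0, 0, 0.2, -0.087],
  [0, 0, 0.2, -0.087],
])

```text
clock: 18.82
eef_pos: [0.4996, -0.0378, 0.0856]
tool_rot: [-0.142, 0.99, 0.0, -0.001]
ft_force: [0.1, -0.7, -0.2]
grip_width: 0.0001
grasp_force: 0.0
```

```bash
python3 -c "
from h import *
plan(.501,-.0395,.058,-164)"
```

```text
clock 18.8 pos [ 0.4996 -0.0378  0.0856] th -163.6 w 0.0001 F [ 0.1 -0.7 -0.2] -> shift [-0.04 -0.1   1.38] roll 0.006
```

Emit:
apply_moves([
  [-0.04, -0.1, 0.3, 0],
  [0, 0, 0.3, 0],
  [0, 0, 0.2, 0],
  [0, 0, 0.15, 0],
  [0, 0, 0.15, 0],
])

```text
clock: 19.23
eef_pos: [0.5016, -0.0394, 0.0651]
tool_rot: [-0.14, 0.99, 0.0, -0.001]
ft_force: [-3.2, -0.4, 7.0]
grip_width: 0.0003
grasp_force: 3.5
```

Emit:
apply_moves([
  [0, 0, 0.1, 0],
  [0, 0, 0.1, 0],
  [0, 0, 0.08, 0],
  [0, 0, 0.05, 0],
  [0, 0, 0, 0],
])

```text
clock: 19.65
eef_pos: [0.5016, -0.0394, 0.0593]
tool_rot: [-0.14, 0.99, 0.0, -0.0]
ft_force: [-1.7, -0.5, 4.8]
grip_width: -0.0004
grasp_force: 2.3
```

Emit:
apply_moves([
  [0, 0, 0.1, 0],
  [0, 0, 0.1, 0],
  [0, 0, 0.1, 0],
  [0, 0, 0, 0],
  [0, 0, 0, 0],
])

```text
clock: 20.07
eef_pos: [0.5017, -0.0394, 0.0577]
tool_rot: [-0.14, 0.99, -0.0, 0.001]
ft_force: [-13.6, 0.3, 37.9]
grip_width: -0.0
grasp_force: 18.5
```

Emit:
apply_moves([
  [0, 0, -0.8, 0],
  [0, 0, -0.8, 0],
  [0, 0, -0.8, 0],
  [0, 0, 0, 0],
  [0, 0, 0, 0],
])

```text
clock: 20.48
eef_pos: [0.5031, -0.0395, 0.1017]
tool_rot: [-0.14, 0.99, -0.0, 0.001]
ft_force: [-0.2, -0.6, -0.6]
grip_width: 0.0001
grasp_force: 0.0
```

```bash
python3 -c "
from h import *
tins('side',.036);tins('side')
plan(.623,-.230,.085,172.7)"
```

```text
side [366. 260.] (629, -338) (630, -337) (77, 56) 30.0
side [298. 236.] (465, -199) (464, -199) (78, 55) -10.0
side [353. 233.] (624, -224) (624, -224) (79, 55) -7.4
side [299. 202.] (500, -43) (499, -43) (78, 53) 15.5
side [366. 260.] (627, -343) (628, -343) (76, 56) 30.0
side [298. 236.] (464, -205) (463, -205) (77, 55) -10.0
side [353. 233.] (622, -230) (622, -230) (79, 54) -7.4
side [299. 202.] (498, -50) (498, -50) (78, 53) 15.5
clock 20.6 pos [ 0.5016 -0.0394  0.1001] th -163.9 w -0.0 F [ 0.5  0.5 -0. ] -> shift [ -3.19 -10.84   0.75] roll 0.39
```

Emit:
apply_moves([
  [-0.32, -1, 0, 0],
  [-0.32, -1, 0, 0],
  [-0.32, -1, 0, 0],
  [-0.32, -1, 0, 0],
  [-0.32, -1, 0, 0],
])

```text
clock: 21.0
eef_pos: [0.5602, -0.1272, 0.0992]
tool_rot: [-0.14, 0.99, 0.001, -0.001]
ft_force: [0.9, 0.2, 0.1]
grip_width: 0.0001
grasp_force: 0.0
```

Emit:
apply_moves([
  [-0.32, -1, 0, 0],
  [-0.32, -1, 0, 0],
  [-0.32, -1, 0, 0],
  [-0.32, -1, 0, 0],
  [-0.32, -1, 0, 0],
])

```text
clock: 21.42
eef_pos: [0.6187, -0.2144, 0.0988]
tool_rot: [-0.14, 0.99, 0.001, -0.001]
ft_force: [0.6, 0.9, 0.3]
grip_width: 0.0003
grasp_force: 0.0
```

Emit:
apply_moves([
  [0, -0.84, 0, 0],
  [0, 0, 0.2, 0.098],
  [0, 0, 0.2, 0.098],
  [0, 0, 0.2, 0.098],
  [0, 0, 0.1, 0.098],
])

```text
clock: 21.83
eef_pos: [0.6225, -0.2298, 0.0839]
tool_rot: [0.067, 0.998, 0.001, -0.002]
ft_force: [-0.6, 0.1, -0.1]
grip_width: 0.0001
grasp_force: 0.0
```

```bash
python3 -c "
from h import *
plan(.623,-.230,.058,172.7)"
```

```text
clock 21.8 pos [ 0.6225 -0.2298  0.0839] th 172.3 w 0.0001 F [-0.6  0.1 -0.1] -> shift [-0.03 -0.01  1.3 ] roll -0.007
```

Emit:
apply_moves([
  [0, 0, 0.3, 0],
  [0, 0, 0.3, 0],
  [0, 0, 0.2, 0],
  [0, 0, 0.15, 0],
  [0, 0, 0.15, 0],
])

```text
clock: 22.25
eef_pos: [0.623, -0.2296, 0.0649]
tool_rot: [0.064, 0.998, 0.0, -0.001]
ft_force: [-3.9, 0.4, 7.3]
grip_width: -0.0004
grasp_force: 3.5
```

Emit:
apply_moves([
  [0, 0, 0.1, 0],
  [0, 0, 0.1, 0],
  [0, 0, 0.1, 0],
  [0, 0, 0.1, 0],
  [0, 0, 0.1, 0],
])

```text
clock: 22.67
eef_pos: [0.6231, -0.2296, 0.0579]
tool_rot: [0.064, 0.998, 0.0, -0.0]
ft_force: [-11.9, 4.7, 26.5]
grip_width: 0.0002
grasp_force: 13.1
```

Emit:
apply_moves([
  [0, 0, 0.05, 0],
  [0, 0, 0, 0],
  [0, 0, 0, 0],
  [0, 0, 0, 0],
  [0, 0, 0, 0],
])

```text
clock: 23.08
eef_pos: [0.623, -0.2296, 0.058]
tool_rot: [0.064, 0.998, -0.0, 0.0]
ft_force: [-9.6, 3.9, 20.1]
grip_width: 0.0003
grasp_force: 9.8
```

Emit:
apply_moves([
  [0, 0, -0.8, 0],
  [0, 0, -0.8, 0],
  [0, 0, -0.8, 0],
  [0, 0, 0, 0],
  [0, 0, 0, 0],
])

```text
clock: 23.5
eef_pos: [0.6247, -0.2302, 0.1029]
tool_rot: [0.064, 0.998, -0.0, 0.001]
ft_force: [0.1, 0.3, -0.1]
grip_width: -0.0002
grasp_force: 0.0
```

```bash
python3 -c "
from h import *
tins('side',.036)
plan(.466,-.202,.085,170.4)"
```

```text
side [366. 260.] (629, -338) (630, -337) (77, 56) 30.0
side [298. 236.] (465, -199) (464, -199) (78, 55) -10.0
side [353. 236.] (621, -233) (621, -233) (79, 54) -7.1
side [299. 202.] (500, -43) (499, -43) (78, 53) 15.5
clock 23.6 pos [ 0.6237 -0.2299  0.1015] th 172.6 w 0.0001 F [-0.6  1.3 -0.5] -> shift [8.   0.37 0.82] roll 0.037
```

Emit:
apply_moves([
  [0.8, 0.04, 0, 0],
  [0.8, 0.04, 0, 0],
  [0.8, 0.04, 0, 0],
  [0.8, 0.04, 0, 0],
  [0.8, 0.04, 0, 0],
])

```text
clock: 23.97
eef_pos: [0.5431, -0.2151, 0.0999]
tool_rot: [0.064, 0.998, 0.001, -0.002]
ft_force: [0.4, -0.0, -0.3]
grip_width: -0.0001
grasp_force: 0.0
```

Emit:
apply_moves([
  [0.8, 0.04, 0, 0],
  [0.8, 0.04, 0, 0],
  [0.8, 0.04, 0, 0],
  [0.8, 0.04, 0, 0],
  [0.8, 0.04, 0, 0.037],
])

```text
clock: 24.38
eef_pos: [0.4643, -0.2008, 0.1002]
tool_rot: [0.084, 0.996, 0.0, -0.001]
ft_force: [0.4, -0.0, -0.2]
grip_width: 0.0002
grasp_force: 0.0
```

Emit:
apply_moves([
  [0, 0, 0.7, 0],
  [0, 0, 0.5, 0],
  [0, 0, 0.4, 0],
  [0, 0, 0.15, 0],
  [0, 0, 0.15, 0],
])

```text
clock: 24.8
eef_pos: [0.4652, -0.2009, 0.0629]
tool_rot: [0.084, 0.996, 0.001, -0.002]
ft_force: [-4.6, 2.9, 6.9]
grip_width: 0.0001
grasp_force: 3.5
```

Emit:
apply_moves([
  [0, 0, 0.1, 0],
  [0, 0, 0.1, 0],
  [0, 0, 0.1, 0],
  [0, 0, 0.1, 0],
  [0, 0, 0.1, 0],
])

```text
clock: 25.22
eef_pos: [0.4653, -0.201, 0.0576]
tool_rot: [0.084, 0.996, 0.0, -0.001]
ft_force: [-16.3, 7.0, 50.7]
grip_width: 0.0001
grasp_force: 25.1
```

Emit:
apply_moves([
  [0, 0, 0.05, 0],
  [0, 0, 0, 0],
  [0, 0, 0, 0],
  [0, 0, 0, 0],
  [0, 0, 0, 0],
])

```text
clock: 25.63
eef_pos: [0.4653, -0.201, 0.0577]
tool_rot: [0.084, 0.996, -0.0, -0.0]
ft_force: [-14.1, 6.5, 40.3]
grip_width: 0.0003
grasp_force: 19.9
```

Emit:
apply_moves([
  [0, 0, -1, 0],
  [0, 0, -1, 0],
  [0, 0, -1, 0],
  [0, 0, -1, 0],
  [0, 0, -1, 0],
])

```text
clock: 26.05
eef_pos: [0.4666, -0.2015, 0.1539]
tool_rot: [0.084, 0.996, -0.0, 0.0]
ft_force: [-0.6, 0.2, 0.2]
grip_width: -0.0001
grasp_force: 0.0
```

Emit:
apply_moves([
  [0, 0, -0.5, 0],
  [0, 0, 0, 0],
  [0, 0, 0, 0],
  [0, 0, 0, 0],
  [0, 0, 0, 0],
], claw=0)

```text
clock: 26.47
eef_pos: [0.4653, -0.201, 0.1613]
tool_rot: [0.084, 0.996, 0.0, -0.001]
ft_force: [0.6, -0.5, -0.6]
grip_width: 0.0602
grasp_force: 0.0
```

```bash
python3 -c "
from h import *
tins('side',.036);tins('scene',.036);tins('wrist',.036)
plan(.465,-.201,.029,170.4)"
```

```text
side [366. 260.] (629, -338) (630, -337) (77, 56) 30.0
side [298. 238.] (464, -205) (463, -205) (78, 55) -9.4
side [353. 236.] (621, -233) (621, -233) (79, 54) -7.1
scene [347. 197.] (504, -37) (504, -37) (78, 54) 15.8
scene [268. 183.] (626, -227) (626, -227) (76, 53) -7.0
scene [317. 164.] (467, -200) (468, -200) (77, 55) -9.4
wrist [245. 368.] (612, -299) (614, -301) (50, 22) 8.9
wrist [321. 350.] (610, -228) (608, -228) (58, 55) -7.2
wrist [539. 203.] (499, -38) (499, -38) (80, 55) 15.8
wrist [322. 192.] (462, -202) (462, -202) (79, 55) -9.2
wrist [150.  73.] (357, -303) (358, -306) (80, 5) -67.4
clock 26.6 pos [ 0.4656 -0.2012  0.1618] th 170.4 w 0.0814 F [-0.7  0.3  0.2] -> shift [0.01 0.   6.64] roll -0.0
```

Emit:
apply_moves([
  [0.05, -0.03, 0.7, 0],
  [0, 0, 0.7, 0],
  [0, 0, 0.7, 0],
  [0, 0, 0.7, 0],
  [0, 0, 0.7, 0],
])

```text
clock: 27.03
eef_pos: [0.4648, -0.2017, 0.0918]
tool_rot: [0.084, 0.996, 0.0, -0.0]
ft_force: [-0.1, -0.7, -0.1]
grip_width: 0.0857
grasp_force: 0.0
```

Emit:
apply_moves([
  [0, 0, 0.7, 0],
  [0, 0, 0.7, 0],
  [0, 0, 0.7, 0],
  [0, 0, 0.7, 0],
  [0, 0, 0.3, 0],
])

```text
clock: 27.45
eef_pos: [0.4636, -0.2012, 0.0287]
tool_rot: [0.084, 0.996, 0.001, -0.002]
ft_force: [-0.1, -0.3, 0.0]
grip_width: 0.0854
grasp_force: 0.0
```

Emit:
apply_moves([
  [0, 0, 0, 0],
  [0, 0, 0, 0],
  [0, 0, 0, 0],
  [0, 0, 0, 0],
  [0, 0, 0, 0],
], claw=1)

```text
clock: 27.87
eef_pos: [0.4656, -0.2021, 0.0316]
tool_rot: [0.084, 0.996, -0.0, 0.001]
ft_force: [-1.0, 0.1, 0.5]
grip_width: 0.0548
grasp_force: 65.3
```

Emit:
apply_moves([
  [0, 0, 0, 0],
  [0, 0, 0, 0],
  [0, 0, 0, 0],
  [0, 0, 0, 0],
  [0, 0, 0, 0],
])

```text
clock: 28.28
eef_pos: [0.4656, -0.2021, 0.0316]
tool_rot: [0.084, 0.996, -0.0, 0.001]
ft_force: [-0.6, -1.0, 5.1]
grip_width: 0.0548
grasp_force: 65.9
```

Emit:
apply_moves([
  [0, 0, -1, 0],
  [0, 0, -1, 0],
  [0, 0, -1, 0],
  [0, 0, -1, 0],
  [0, 0, -1, 0],
])

```text
clock: 28.7
eef_pos: [0.464, -0.2013, 0.1307]
tool_rot: [0.084, 0.996, 0.0, -0.001]
ft_force: [0.6, 0.5, -3.2]
grip_width: 0.0549
grasp_force: 64.9
```

Emit:
apply_moves([
  [0, 0, -0.8, 0],
  [0, 0, -0.8, 0],
  [0, 0, -0.8, 0],
  [0, 0, -0.8, 0],
  [0, 0, 0, 0],
])

```text
clock: 29.12
eef_pos: [0.4663, -0.2023, 0.1972]
tool_rot: [0.084, 0.996, -0.001, 0.002]
ft_force: [1.5, -0.7, -2.3]
grip_width: 0.0548
grasp_force: 65.1
```

```bash
python3 -c "
from h import *
plan(.524,.209,.19,170.2)
c=cam('scene');H,S,V=cv2.split(cv2.cvtColor(c['image'],cv2.COLOR_BGR2HSV))
print(hsv:=cv2.cvtColor(c['image'],cv2.COLOR_BGR2HSV)[260:264,415:419].reshape(-1,3).mean(0), cv2.cvtColor(c['image'],cv2.COLOR_BGR2HSV)[288:291,405:409].reshape(-1,3).mean(0))
"
```

```text
clock 29.1 pos [ 0.4663 -0.2023  0.1972] th 170.4 w 0.0548 F [ 1.5 -0.7 -2.3] -> shift [ 0.6  20.76  0.34] roll 0.003
[ 14.0625 132.375  159.5625] [ 13.5  137.75  82.25]
```

Emit:
apply_moves([
  [0.03, 1, 0, 0],
  [0.03, 1, 0, 0],
  [0.03, 1, 0, 0],
  [0.03, 1, 0, 0],
  [0.03, 1, 0, 0],
])

```text
clock: 29.58
eef_pos: [0.4776, -0.1016, 0.1927]
tool_rot: [0.084, 0.996, 0.0, -0.002]
ft_force: [0.6, -0.1, -4.1]
grip_width: 0.0552
grasp_force: 65.0
```

Emit:
apply_moves([
  [0.03, 1, 0, 0],
  [0.03, 1, 0, 0],
  [0.03, 1, 0, 0],
  [0.03, 1, 0, 0],
  [0.03, 1, 0, 0],
])

```text
clock: 30.0
eef_pos: [0.4914, -0.0026, 0.1927]
tool_rot: [0.084, 0.996, -0.0, -0.002]
ft_force: [0.9, 1.0, -2.7]
grip_width: 0.0547
grasp_force: 65.0
```

Emit:
apply_moves([
  [0.03, 1, 0, 0],
  [0.03, 1, 0, 0],
  [0.03, 1, 0, 0],
  [0.03, 1, 0, 0],
  [0.03, 1, 0, 0],
])

```text
clock: 30.42
eef_pos: [0.5052, 0.0962, 0.1926]
tool_rot: [0.084, 0.996, -0.001, -0.002]
ft_force: [0.6, -0.7, -3.1]
grip_width: 0.0549
grasp_force: 65.0
```

```bash
python3 - <<'E'
from h import *
c=cam('wrist','w5');s=cam('scene')
cv2.imwrite('pics/w5v.png',np.hstack([cv2.resize(c['image'],(480,300)),cv2.resize(s['image'][200:310,360:470],(300,300),interpolation=cv2.INTER_CUBIC)]))
plan(.524,.209,.19,170.2)
E
```

```text
clock 30.5 pos [0.5056 0.0978 0.1926] th 170.6 w 0.0549 F [-0.2 -0.3 -2.5] -> shift [0.   5.63 0.13] roll 0.006
```

View pics/w5v.png

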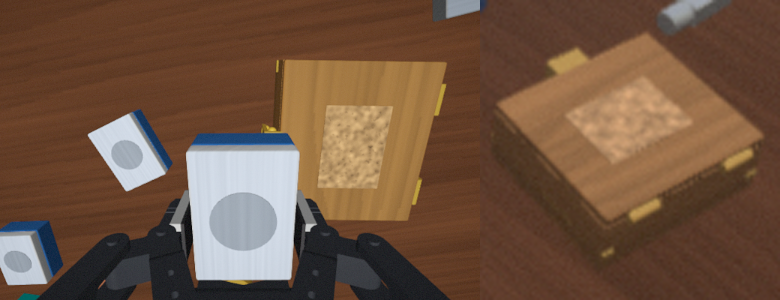

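```bash
python3 - <<'E'
from h import *
for n,p in [('wrist',[[436,140],[524,141.3],[504,250.7],[423.3,248]]),('scene',[[391.9,242.9],[419,227.9],[437.7,244.4],[408.8,259.8]])]:
    c=cam(n);P=ray(c,p,.066)[:,:2];print(n,P.round(3).tolist(),P.mean(0).round(4));print(cv2.minAreaRect((P*1000).astype(np.float32)))
E
```

```text
wrist [[0.475, 0.186], [0.486, 0.249], [0.574, 0.235], [0.561, 0.17]] [0.524  0.2101]
((524.3890380859375, 210.40512084960938), (65.64639282226562, 88.46878814697266), 79.7471694946289)
scene [[0.564, 0.172], [0.479, 0.183], [0.489, 0.246], [0.575, 0.231]] [0.5268 0.2079]
((526.959716796875, 207.4434356689453), (63.556129455566406, 86.4571533203125), 80.72997283935547)
```

Emit:
apply_moves([
  [-0.01, 1, 0, 0],
  [0, 1, 0, 0],
  [0, 1, 0, 0],
  [0, 1, 0, 0],
  [0, 1, 0, 0],
])

```text
clock: 31.03
eef_pos: [0.523, 0.1934, 0.1938]
tool_rot: [0.085, 0.996, -0.001, -0.001]
ft_force: [1.2, 0.7, -2.6]
grip_width: 0.0546
grasp_force: 65.1
```

Emit:
apply_moves([
  [0, 0.63, 0.5, 0.006],
  [0, 0, 0.9, 0],
  [0, 0, 0.9, 0],
  [0, 0, 0.8, 0],
  [0, 0, 0.6, 0],
])

```text
clock: 31.45
eef_pos: [0.5241, 0.2048, 0.1182]
tool_rot: [0.088, 0.996, -0.001, -0.002]
ft_force: [-0.0, -0.8, -2.6]
grip_width: 0.0548
grasp_force: 65.1
```

Emit:
apply_moves([
  [0, 0, 0.4, 0],
  [0, 0, 0.3, 0],
  [0, 0, 0.1, 0],
  [0, 0, 0, 0],
  [0, 0, 0, 0],
])

```text
clock: 31.87
eef_pos: [0.5259, 0.2063, 0.1055]
tool_rot: [0.087, 0.996, 0.0, 0.0]
ft_force: [0.1, -0.2, -3.6]
grip_width: 0.055
grasp_force: 65.1
```

```bash
python3 -c "
from h import *
plan(.525,.209,.098,170.2)"
```

```text
clock 31.9 pos [0.5259 0.2063 0.1055] th 170.0 w 0.055 F [ 0.1 -0.2 -3.6] -> shift [0.07 0.12 0.37] roll -0.004
```

Nearly there. Lower onto the pad, release and rise.

Emit:
apply_moves([
  [0.06, 0.12, 0.1, 0],
  [0, 0, 0.15, 0],
  [0, 0, 0.1, 0],
  [0, 0, 0.03, 0],
  [0, 0, 0, 0],
])

```text
clock: 32.28
eef_pos: [0.5246, 0.2092, 0.0976]
tool_rot: [0.087, 0.996, 0.0, 0.0]
ft_force: [-0.3, 0.6, -0.9]
grip_width: 0.0549
grasp_force: 65.4
```

Emit:
apply_moves([
  [0, 0, 0, 0],
  [0, 0, 0, 0],
  [0, 0, 0, 0],
  [0, 0, 0, 0],
  [0, 0, 0, 0],
], claw=0.1)

```text
clock: 32.7
eef_pos: [0.5248, 0.209, 0.0975]
tool_rot: [0.087, 0.996, 0.0, 0.0]
ft_force: [-0.1, -0.1, 0.6]
grip_width: 0.0767
grasp_force: 0.0
```

Emit:
apply_moves([
  [0, 0, -0.5, 0],
  [0, 0, -1, 0],
  [0, 0, -1, 0],
  [0, 0, -1, 0],
  [0, 0, -1, 0],
])

```text
clock: 33.12
eef_pos: [0.5246, 0.209, 0.189]
tool_rot: [0.087, 0.996, 0.0, 0.0]
ft_force: [0.9, 0.3, 0.4]
grip_width: 0.0767
grasp_force: 0.0
```

```bash
python3 -c "
from h import *
tins('side',.102);tins('scene',.102);tins('side',.036);tins('scene',.036);tins('wrist',.036);tins('wrist',.102)
plan(.501,-.040,.18,-164)"
```

```text
side [366. 260.] (605, -397) (606, -396) (71, 52) 30.0
side [353. 236.] (597, -300) (597, -300) (73, 50) -7.1
side [299. 202.] (485, -124) (485, -124) (72, 49) 15.5
scene [418. 233.] (526, 210) (526, 210) (79, 57) -9.5
scene [347. 197.] (558, 15) (558, 15) (71, 50) 15.8
scene [267. 183.] (670, -160) (670, -160) (69, 48) -7.1
scene [244. 170.] (684, -245) (686, -240) (71, 48) -72.9
side [366. 260.] (629, -338) (630, -337) (77, 56) 30.0
side [353. 236.] (621, -233) (621, -233) (79, 54) -7.1
side [299. 202.] (500, -43) (499, -43) (78, 53) 15.5
scene [418. 233.] (469, 175) (469, 176) (86, 62) -9.5
scene [347. 197.] (504, -37) (504, -37) (78, 54) 15.8
scene [268. 183.] (626, -227) (626, -227) (76, 53) -7.2
wrist [ 36. 207.] (499, -38) (502, -36) (79, 56) 15.7
wrist [323. 208.] (547, 205) (547, 205) (105, 73) -9.7
wrist [ 36. 208.] (486, 25) (487, 27) (60, 42) 15.8
wrist [324. 210.] (522, 210) (522, 210) (80, 55) -9.6
clock 33.4 pos [0.524  0.2087 0.1865] th 170.0 w 0.0771 F [-0.2  0.7  0.2] -> shift [ -1.03 -12.45   0.34] roll -0.433
```

Emit:
apply_moves([
  [-0.07, -0.83, 0, 0],
  [-0.07, -0.83, 0, 0],
  [-0.07, -0.83, 0, 0],
  [-0.07, -0.83, 0, 0],
  [-0.07, -0.83, 0, 0],
], claw=0)

```text
clock: 33.83
eef_pos: [0.5161, 0.1251, 0.1858]
tool_rot: [0.087, 0.996, -0.001, -0.001]
ft_force: [-0.2, -0.0, 1.0]
grip_width: 0.0853
grasp_force: 0.0
```

Emit:
apply_moves([
  [-0.07, -0.83, 0, 0],
  [-0.07, -0.83, 0, 0],
  [-0.07, -0.83, 0, 0],
  [-0.07, -0.83, 0, 0],
  [-0.07, -0.83, 0, 0],
])

```text
clock: 34.25
eef_pos: [0.5085, 0.0422, 0.1859]
tool_rot: [0.087, 0.996, -0.0, -0.001]
ft_force: [0.2, 0.1, 0.5]
grip_width: 0.0854
grasp_force: 0.0
```

Emit:
apply_moves([
  [-0.07, -0.83, 0, 0],
  [-0.07, -0.83, 0, 0],
  [-0.07, -0.83, 0, 0],
  [-0.07, -0.83, 0, 0],
  [-0.07, -0.83, 0, 0],
])

```text
clock: 34.67
eef_pos: [0.5011, -0.0406, 0.1859]
tool_rot: [0.087, 0.996, -0.0, -0.001]
ft_force: [-0.5, -0.4, 0.7]
grip_width: 0.0855
grasp_force: 0.0
```

Emit:
apply_moves([
  [0, 0, 0, -0.087],
  [0, 0, 0, -0.087],
  [0, 0, 0, -0.087],
  [0, 0, 0, -0.087],
  [0, 0, 0, -0.087],
])

```text
clock: 35.08
eef_pos: [0.5012, -0.0399, 0.1859]
tool_rot: [-0.142, 0.99, 0.0, -0.001]
ft_force: [0.5, -0.2, 0.4]
grip_width: 0.0853
grasp_force: 0.0
```

```bash
python3 -c "
from h import *
tins('wrist',.036);tins('side',.036)
plan(.501,-.040,.029,-164.2)"
```

```text
wrist [625. 337.] (573, 279) (573, 285) (115, 47) 32.6
wrist [  5. 239.] (624, -292) (625, -293) (55, 11) -0.2
wrist [ 80. 253.] (621, -229) (621, -229) (80, 55) -7.3
wrist [325. 185.] (499, -39) (499, -39) (80, 55) 15.7
wrist [585.  51.] (345, 117) (348, 116) (21, 9) -6.2
side [366. 260.] (629, -338) (630, -337) (77, 56) 30.0
side [353. 236.] (621, -233) (621, -233) (79, 54) -7.1
side [299. 202.] (500, -43) (499, -43) (78, 53) 15.5
clock 35.2 pos [ 0.5013 -0.0398  0.1861] th -163.9 w 0.0853 F [-0.2  0.2 -0.7] -> shift [-0.   -0.01  7.85] roll 0.005
```

Emit:
apply_moves([
  [0, 0, 0.8, 0.005],
  [0, 0, 0.8, 0],
  [0, 0, 0.8, 0],
  [0, 0, 0.8, 0],
  [0, 0, 0.8, 0],
])

```text
clock: 35.6
eef_pos: [0.5015, -0.0398, 0.1059]
tool_rot: [-0.136, 0.991, 0.0, -0.001]
ft_force: [-0.4, -0.1, -0.3]
grip_width: 0.0854
grasp_force: 0.0
```

Emit:
apply_moves([
  [0, 0, 0.8, 0],
  [0, 0, 0.8, 0],
  [0, 0, 0.8, 0],
  [0, 0, 0.8, 0],
  [0, 0, 0.65, 0],
])

```text
clock: 36.02
eef_pos: [0.5009, -0.0397, 0.0284]
tool_rot: [-0.136, 0.991, 0.0, -0.001]
ft_force: [-0.5, 0.6, -0.4]
grip_width: 0.0853
grasp_force: 0.0
```

Emit:
apply_moves([
  [0, 0, 0, 0],
  [0, 0, 0, 0],
  [0, 0, 0, 0],
  [0, 0, 0, 0],
  [0, 0, 0, 0],
], claw=1)

```text
clock: 36.43
eef_pos: [0.5024, -0.0399, 0.0308]
tool_rot: [-0.137, 0.991, -0.0, 0.0]
ft_force: [0.1, -0.4, -3.7]
grip_width: 0.0552
grasp_force: 65.4
```

Emit:
apply_moves([
  [0, 0, 0, 0],
  [0, 0, 0, 0],
  [0, 0, 0, 0],
  [0, 0, 0, 0],
  [0, 0, 0, 0],
])

```text
clock: 36.85
eef_pos: [0.5022, -0.0399, 0.0306]
tool_rot: [-0.137, 0.991, -0.0, 0.0]
ft_force: [-0.7, -1.1, 0.5]
grip_width: 0.0551
grasp_force: 65.8
```

Emit:
apply_moves([
  [0, 0, -1, 0],
  [0, 0, -1, 0],
  [0, 0, -1, 0],
  [0, 0, -1, 0],
  [0, 0, -1, 0],
])

```text
clock: 37.27
eef_pos: [0.5017, -0.0398, 0.1309]
tool_rot: [-0.138, 0.99, 0.0, -0.0]
ft_force: [-0.1, 0.1, -2.8]
grip_width: 0.0546
grasp_force: 65.4
```

Emit:
apply_moves([
  [0, 0, -1, 0],
  [0, 0, -1, 0],
  [0, 0, -1, 0],
  [0, 0, -1, 0],
  [0, 0, -1, 0],
])

```text
clock: 37.68
eef_pos: [0.5017, -0.0398, 0.231]
tool_rot: [-0.138, 0.99, 0.0, -0.0]
ft_force: [1.0, 0.4, -3.6]
grip_width: 0.0547
grasp_force: 65.4
```

Emit:
apply_moves([
  [0, 0, 0, 0.087],
  [0, 0, 0, 0.087],
  [0, 0, 0, 0.087],
  [0, 0, 0, 0.087],
  [0, 0, 0, 0.087],
])

```text
clock: 38.1
eef_pos: [0.5018, -0.0398, 0.23]
tool_rot: [0.092, 0.996, -0.0, -0.0]
ft_force: [1.0, 1.1, -2.7]
grip_width: 0.0552
grasp_force: 65.4
```

```bash
python3 -c "
from h import *
tins('wrist',.036)
plan(.525,.209,.18,170.2)"
```

```text
wrist [ 89. 322.] (619, -329) (621, -327) (79, 65) -57.9
wrist [172. 299.] (606, -227) (602, -226) (55, 51) 82.7
wrist [324. 286.] (635, -64) (633, -64) (215, 150) -10.6
wrist [629. 168.] (547, 241) (558, 246) (103, 30) 5.7
clock 38.1 pos [ 0.5018 -0.0398  0.2299] th 169.3 w 0.055 F [ 0.3  0.4 -2.6] -> shift [ 1.17 12.44  2.5 ] roll -0.015
```

Emit:
apply_moves([
  [0.08, 0.83, 0.1, 0],
  [0.08, 0.83, 0.1, 0],
  [0.08, 0.83, 0.1, 0],
  [0.08, 0.83, 0.1, 0],
  [0.08, 0.83, 0.1, 0],
])

```text
clock: 38.57
eef_pos: [0.5088, 0.0439, 0.2199]
tool_rot: [0.089, 0.996, -0.0, -0.0]
ft_force: [-0.9, -0.6, -3.9]
grip_width: 0.0551
grasp_force: 65.4
```

Emit:
apply_moves([
  [0.08, 0.83, 0.1, 0],
  [0.08, 0.83, 0.1, 0],
  [0.08, 0.83, 0.1, 0],
  [0.08, 0.83, 0.1, 0],
  [0.08, 0.83, 0.1, 0],
])

```text
clock: 38.98
eef_pos: [0.5157, 0.1271, 0.2098]
tool_rot: [0.089, 0.996, -0.0, -0.0]
ft_force: [1.0, -0.3, -3.1]
grip_width: 0.0549
grasp_force: 65.4
```

Emit:
apply_moves([
  [0.08, 0.83, 0.1, 0],
  [0.08, 0.83, 0.1, 0],
  [0.08, 0.83, 0.1, 0],
  [0.08, 0.83, 0.1, 0],
  [0.08, 0.83, 0.1, -0.015],
])

```text
clock: 39.4
eef_pos: [0.5227, 0.2101, 0.1997]
tool_rot: [0.081, 0.997, -0.0, -0.0]
ft_force: [-0.1, -0.3, -2.2]
grip_width: 0.0549
grasp_force: 65.4
```

Emit:
apply_moves([
  [0, 0, 0.6, 0],
  [0, 0, 0.6, 0],
  [0, 0, 0.5, 0],
  [0, 0, 0, 0],
  [0, 0, 0, 0],
])

```text
clock: 39.82
eef_pos: [0.5223, 0.209, 0.1654]
tool_rot: [0.082, 0.997, -0.001, -0.001]
ft_force: [0.2, 0.9, -2.3]
grip_width: 0.0548
grasp_force: 65.4
```

```bash
python3 -c "
from h import *
plan(.525,.209,.133,170.2)"
```

```text
clock 39.8 pos [0.5223 0.209  0.1654] th 170.6 w 0.0548 F [ 0.2  0.9 -2.3] -> shift [-0.14  0.02  1.62] roll 0.007
```

Emit:
apply_moves([
  [-0.14, 0.02, 0.5, 0.007],
  [0, 0, 0.5, 0],
  [0, 0, 0.3, 0],
  [0, 0, 0.15, 0],
  [0, 0, 0.1, 0],
])

```text
clock: 40.23
eef_pos: [0.5253, 0.209, 0.1343]
tool_rot: [0.086, 0.996, -0.0, -0.001]
ft_force: [-0.4, -0.1, -2.9]
grip_width: 0.0548
grasp_force: 65.4
```

Emit:
apply_moves([
  [0, 0, 0.05, 0],
  [0, 0, 0, 0],
  [0, 0, 0, 0],
  [0, 0, 0, 0],
  [0, 0, 0, 0],
])

```text
clock: 40.65
eef_pos: [0.526, 0.2095, 0.1347]
tool_rot: [0.085, 0.996, 0.0, 0.0]
ft_force: [0.9, -0.5, -2.1]
grip_width: 0.0551
grasp_force: 65.4
```

Emit:
apply_moves([
  [0, 0, 0.05, 0],
  [0, 0, 0.05, 0],
  [0, 0, 0, 0],
  [0, 0, 0, 0],
  [0, 0, 0, 0],
])

```text
clock: 41.07
eef_pos: [0.526, 0.2094, 0.1325]
tool_rot: [0.086, 0.996, 0.0, 0.0]
ft_force: [0.5, 0.1, -1.7]
grip_width: 0.055
grasp_force: 65.6
```

Emit:
apply_moves([
  [0, 0, 0, 0],
  [0, 0, 0, 0],
  [0, 0, 0, 0],
  [0, 0, 0, 0],
  [0, 0, 0, 0],
], claw=0.1)

```text
clock: 41.48
eef_pos: [0.5259, 0.2094, 0.1325]
tool_rot: [0.085, 0.996, 0.0, 0.0]
ft_force: [-1.7, 0.2, -1.1]
grip_width: 0.0766
grasp_force: 0.0
```

Emit:
apply_moves([
  [0, 0, -0.5, 0],
  [0, 0, -1, 0],
  [0, 0, -1, 0],
  [0, 0, -1, 0],
  [0, 0, -1, 0],
])

```text
clock: 41.9
eef_pos: [0.5258, 0.2093, 0.2241]
tool_rot: [0.085, 0.996, 0.0, 0.0]
ft_force: [0.4, -0.2, 1.1]
grip_width: 0.077
grasp_force: 0.0
```

```bash
python3 -c "
from h import *
tins('scene',.138);tins('wrist',.138);tins('side',.036)
plan(.622,-.230,.2,172.8)"
```

```text
scene [419. 223.] (528, 211) (528, 211) (79, 54) -10.3
scene [268. 183.] (694, -123) (694, -123) (66, 46) -7.0
wrist [322. 203.] (523, 210) (523, 210) (81, 56) -9.9
wrist [321. 138.] (478, 218) (478, 217) (47, 3) 80.9
wrist [459.   7.] (422, 306) (420, 303) (39, 11) 80.3
side [366. 260.] (629, -338) (630, -337) (77, 56) 30.0
side [353. 236.] (621, -233) (621, -233) (78, 54) -7.3
clock 42.0 pos [0.5271 0.2099 0.225 ] th 170.2 w 0.0767 F [ 0.4 -0.4  0.1] -> shift [ -8.42 -20.87   1.23] roll -0.043
```

Emit:
apply_moves([
  [-0.34, -0.84, 0, 0],
  [-0.34, -0.84, 0, 0],
  [-0.34, -0.84, 0, 0],
  [-0.34, -0.84, 0, 0],
  [-0.34, -0.84, 0, 0],
], claw=0)

```text
clock: 42.47
eef_pos: [0.5444, 0.1199, 0.2212]
tool_rot: [0.085, 0.996, -0.0, -0.001]
ft_force: [-0.1, 0.4, 0.6]
grip_width: 0.0851
grasp_force: 0.0
```

Emit:
apply_moves([
  [-0.34, -0.84, 0, 0],
  [-0.34, -0.84, 0, 0],
  [-0.34, -0.84, 0, 0],
  [-0.34, -0.84, 0, 0],
  [-0.34, -0.84, 0, 0],
])

```text
clock: 42.88
eef_pos: [0.5636, 0.0313, 0.2212]
tool_rot: [0.085, 0.996, -0.0, -0.001]
ft_force: [0.7, -0.2, 0.4]
grip_width: 0.0854
grasp_force: 0.0
```

Emit:
apply_moves([
  [-0.34, -0.84, 0, 0],
  [-0.34, -0.84, 0, 0],
  [-0.34, -0.84, 0, 0],
  [-0.34, -0.84, 0, 0],
  [-0.34, -0.84, 0, 0],
])

```text
clock: 43.3
eef_pos: [0.5828, -0.0572, 0.2211]
tool_rot: [0.086, 0.996, 0.0, -0.001]
ft_force: [0.5, 0.9, -0.0]
grip_width: 0.0855
grasp_force: 0.0
```

Emit:
apply_moves([
  [-0.34, -0.84, 0.2, 0],
  [-0.34, -0.84, 0.2, 0],
  [-0.34, -0.84, 0.2, 0],
  [-0.34, -0.84, 0.2, 0],
  [-0.34, -0.84, 0.2, 0],
])

```text
clock: 43.72
eef_pos: [0.602, -0.1456, 0.2008]
tool_rot: [0.085, 0.996, 0.0, -0.001]
ft_force: [-0.1, -0.1, -0.6]
grip_width: 0.0853
grasp_force: 0.0
```

Emit:
apply_moves([
  [-0.34, -0.84, 0.2, 0],
  [-0.34, -0.84, 0.2, 0],
  [-0.34, -0.84, 0.2, 0],
  [-0.34, -0.84, 0.2, 0],
  [-0.34, -0.74, 0.2, -0.043],
])

```text
clock: 44.13
eef_pos: [0.6217, -0.2328, 0.1811]
tool_rot: [0.063, 0.998, 0.0, -0.001]
ft_force: [0.9, -1.3, -0.4]
grip_width: 0.0856
grasp_force: 0.0
```

```bash
python3 -c "
from h import *
tins('wrist',.036);tins('side',.036)
plan(.622,-.230,.029,172.8)"
```

```text
wrist [213. 206.] (625, -326) (625, -325) (79, 79) 82.8
wrist [327. 186.] (621, -229) (621, -229) (80, 56) -7.2
side [366. 260.] (629, -338) (630, -337) (77, 56) 30.0
side [353. 236.] (621, -233) (621, -233) (79, 54) -7.1
clock 44.2 pos [ 0.6214 -0.234   0.18  ] th 172.6 w 0.0854 F [-0.1 -0.1 -0.5] -> shift [-0.02  0.2   7.55] roll -0.003
```

Emit:
apply_moves([
  [0, 0.25, 0.5, 0],
  [0, 0, 0.8, 0],
  [0, 0, 0.8, 0],
  [0, 0, 0.8, 0],
  [0, 0, 0.8, 0],
], claw=0.18)

```text
clock: 44.65
eef_pos: [0.6223, -0.2247, 0.107]
tool_rot: [0.062, 0.998, 0.0, -0.0]
ft_force: [0.2, -0.2, 0.6]
grip_width: 0.0703
grasp_force: 0.0
```

Emit:
apply_moves([
  [0, 0, 0.8, 0],
  [0, 0, 0.8, 0],
  [0, 0, 0.8, 0],
  [0, 0, 0.8, 0],
  [0, 0, 0.65, 0],
])

```text
clock: 45.07
eef_pos: [0.6218, -0.2244, 0.0293]
tool_rot: [0.062, 0.998, 0.001, -0.001]
ft_force: [0.1, 0.6, -0.6]
grip_width: 0.0699
grasp_force: 0.0
```

Emit:
apply_moves([
  [0, 0, 0, 0],
  [0, 0, 0, 0],
  [0, 0, 0, 0],
  [0, 0, 0, 0],
  [0, 0, 0, 0],
], claw=1)

```text
clock: 45.48
eef_pos: [0.6232, -0.2263, 0.0321]
tool_rot: [0.063, 0.998, -0.0, 0.001]
ft_force: [0.1, -0.6, -2.6]
grip_width: 0.055
grasp_force: 66.7
```

Emit:
apply_moves([
  [0, 0, 0, 0],
  [0, 0, 0, 0],
  [0, 0, 0, 0],
  [0, 0, 0, 0],
  [0, 0, 0, 0],
])

```text
clock: 45.9
eef_pos: [0.6227, -0.2266, 0.0313]
tool_rot: [0.063, 0.998, 0.0, -0.0]
ft_force: [0.2, 0.3, -2.8]
grip_width: 0.0552
grasp_force: 66.7
```

Emit:
apply_moves([
  [0, 0, -1, 0],
  [0, 0, -1, 0],
  [0, 0, -1, 0],
  [0, 0, -1, 0],
  [0, 0, -1, 0],
])

```text
clock: 46.32
eef_pos: [0.6226, -0.2265, 0.1322]
tool_rot: [0.063, 0.998, 0.0, -0.0]
ft_force: [0.1, -0.0, -2.1]
grip_width: 0.0548
grasp_force: 66.6
```

Emit:
apply_moves([
  [0, 0, -1, 0],
  [0, 0, -1, 0],
  [0, 0, -1, 0],
  [0, 0, -1, 0],
  [0, 0, -1, 0],
])

```text
clock: 46.73
eef_pos: [0.6225, -0.2265, 0.2323]
tool_rot: [0.063, 0.998, 0.0, -0.0]
ft_force: [0.5, -0.8, -2.4]
grip_width: 0.055
grasp_force: 66.6
```

```bash
python3 -c "
from h import *
plan(.525,.209,.23,170.2)"
```

```text
clock 46.7 pos [ 0.6225 -0.2265  0.2323] th 172.8 w 0.055 F [ 0.5 -0.8 -2.4] -> shift [ 7.58 20.99  0.12] roll 0.043
```

Emit:
apply_moves([
  [0.3, 0.84, 0, 0],
  [0.3, 0.84, 0, 0],
  [0.3, 0.84, 0, 0],
  [0.3, 0.84, 0, 0],
  [0.3, 0.84, 0, 0],
])

```text
clock: 47.15
eef_pos: [0.6031, -0.1388, 0.2313]
tool_rot: [0.063, 0.998, 0.0, -0.0]
ft_force: [0.4, 0.5, -1.7]
grip_width: 0.0554
grasp_force: 66.7
```

Emit:
apply_moves([
  [0.3, 0.84, 0, 0],
  [0.3, 0.84, 0, 0],
  [0.3, 0.84, 0, 0],
  [0.3, 0.84, 0, 0],
  [0.3, 0.84, 0, 0],
])

```text
clock: 47.57
eef_pos: [0.584, -0.0515, 0.2313]
tool_rot: [0.063, 0.998, 0.0, -0.0]
ft_force: [0.1, -0.2, -2.4]
grip_width: 0.0553
grasp_force: 66.7
```

Emit:
apply_moves([
  [0.3, 0.84, 0, 0],
  [0.3, 0.84, 0, 0],
  [0.3, 0.84, 0, 0],
  [0.3, 0.84, 0, 0],
  [0.3, 0.84, 0, 0],
])

```text
clock: 47.98
eef_pos: [0.5648, 0.0356, 0.2314]
tool_rot: [0.063, 0.998, 0.0, 0.0]
ft_force: [-0.1, 0.1, -1.8]
grip_width: 0.0548
grasp_force: 66.7
```

Emit:
apply_moves([
  [0.3, 0.84, 0, 0],
  [0.3, 0.84, 0, 0],
  [0.3, 0.84, 0, 0],
  [0.3, 0.84, 0, 0],
  [0.3, 0.84, 0, 0],
])

```text
clock: 48.4
eef_pos: [0.5456, 0.1227, 0.2314]
tool_rot: [0.063, 0.998, 0.0, 0.0]
ft_force: [-0.1, 0.2, -1.9]
grip_width: 0.055
grasp_force: 66.7
```

Emit:
apply_moves([
  [0.3, 0.84, 0, 0],
  [0.3, 0.84, 0, 0],
  [0.3, 0.84, 0, 0],
  [0.3, 0.84, 0, 0],
  [0.3, 0.84, 0, 0.043],
])

```text
clock: 48.82
eef_pos: [0.5264, 0.2098, 0.2314]
tool_rot: [0.086, 0.996, 0.0, 0.0]
ft_force: [1.0, -0.3, -2.6]
grip_width: 0.0551
grasp_force: 66.7
```

Emit:
apply_moves([
  [0, 0, 0.5, 0],
  [0, 0, 0.5, 0],
  [0, 0, 0.5, 0],
  [0, 0, 0, 0],
  [0, 0, 0, 0],
])

```text
clock: 49.23
eef_pos: [0.5261, 0.2078, 0.1999]
tool_rot: [0.086, 0.996, -0.001, -0.001]
ft_force: [1.0, 0.5, -1.6]
grip_width: 0.0549
grasp_force: 66.7
```

```bash
python3 -c "
from h import *
plan(.525,.209,.169,170.2)"
```

```text
clock 49.2 pos [0.5261 0.2078 0.1999] th 170.1 w 0.0549 F [ 1.   0.5 -1.6] -> shift [0.06 0.05 1.54] roll -0.001
```

Emit:
apply_moves([
  [0.04, 0.08, 0.5, 0],
  [0, 0, 0.45, 0],
  [0, 0, 0.25, 0],
  [0, 0, 0.15, 0],
  [0, 0, 0.1, 0],
])

```text
clock: 49.65
eef_pos: [0.5259, 0.2105, 0.1715]
tool_rot: [0.086, 0.996, -0.0, -0.001]
ft_force: [0.5, 0.1, -2.6]
grip_width: 0.0547
grasp_force: 66.8
```

Emit:
apply_moves([
  [0, 0, 0.05, 0],
  [0, 0, 0, 0],
  [0, 0, 0, 0],
  [0, 0, 0, 0],
  [0, 0, 0, 0],
])

```text
clock: 50.07
eef_pos: [0.5265, 0.2108, 0.1717]
tool_rot: [0.085, 0.996, 0.0, 0.0]
ft_force: [0.0, 0.2, -1.4]
grip_width: 0.0549
grasp_force: 66.8
```

Emit:
apply_moves([
  [0, 0, 0.06, 0],
  [0, 0, 0.06, 0],
  [0, 0, 0, 0],
  [0, 0, 0, 0],
  [0, 0, 0, 0],
])

```text
clock: 50.48
eef_pos: [0.5262, 0.2107, 0.1689]
tool_rot: [0.086, 0.996, -0.0, -0.0]
ft_force: [0.2, 0.1, -2.5]
grip_width: 0.0548
grasp_force: 66.8
```

Emit:
apply_moves([
  [0, 0, 0, 0],
  [0, 0, 0, 0],
  [0, 0, 0, 0],
  [0, 0, 0, 0],
  [0, 0, 0, 0],
], claw=0.1)

```text
clock: 50.9
eef_pos: [0.5265, 0.2108, 0.1692]
tool_rot: [0.085, 0.996, 0.0, 0.0]
ft_force: [0.4, -0.6, -0.3]
grip_width: 0.0765
grasp_force: 0.0
```

Emit:
apply_moves([
  [0, 0, -0.5, 0],
  [0, 0, -1, 0],
  [0, 0, -1, 0],
  [0, 0, -1, 0],
  [0, 0, -1, 0],
])

```text
clock: 51.32
eef_pos: [0.5262, 0.2107, 0.2607]
tool_rot: [0.085, 0.996, 0.0, 0.0]
ft_force: [0.2, -0.5, 0.7]
grip_width: 0.0769
grasp_force: 0.0
```

```bash
python3 - <<'E'
from h import *
a=tins('scene',.174)['image'];tins('wrist',.174);b=tins('side',.174)['image']
plan(.525,.209,.169,170.2)
cv2.imwrite('pics/end.png',np.hstack([cv2.resize(a[150:310,340:500],(400,400)),cv2.resize(b[90:210,240:360],(400,400))]))
E
```

```text
scene [421. 212.] (532, 212) (532, 212) (80, 54) -9.7
scene [244. 170.] (731, -163) (732, -159) (64, 44) -72.9
wrist [322. 208.] (527, 211) (527, 211) (81, 56) -9.8
wrist [319. 142.] (480, 218) (480, 218) (48, 6) 82.4
wrist [319. 131.] (474, 219) (474, 220) (41, 3) 81.0
wrist [443.  11.] (422, 299) (420, 297) (36, 14) 80.3
clock 51.5 pos [0.5274 0.2112 0.2616] th 170.2 w 0.077 F [-0.  -0.  -0.6] -> shift [ 0.12 -0.14  4.63] roll -0.0
```

View pics/end.png

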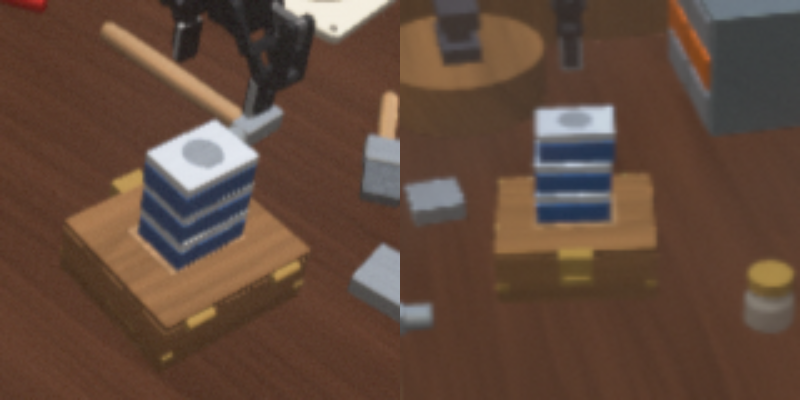

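The three tins stand squarely stacked on the shut case, at pixel (200,195) in the left half and (575,165) in the right. The hasp is down over the catch, and no fourth blue tin is in view.

```bash
python3 -c "
from h import *
print(bot.job_done())"
```

```text
the job is handed in; nothing more can be done
None
```

I handed the job in: the red box is flat in the shut case and all three blue tins, lids pressed home, are stacked on the pad about 5 mm or less off centre; the hand-in returned no verdict.

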